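# Centre the tub on the bench scale by taps and record its weight

### The job

The filled tub stands askew on the bench scale's pan. With gentle taps on its sides, from opposite sides in turn as needed, slide it squarely into the engraved frame in the middle of the pan; it is too wide to grasp, and must not be lifted, tipped, or pushed or dragged from its lid, nor the pan itself touched. When it stands centred and still, press the scale's one key fully down and let it go, leaving the tub centred and the other things on the bench alone.

Things in the scene. Friction and masses are not known exactly. Their poses are not given: they have to be found in the camera images.
- tub_center (a point): centre, half-way up, of the loose white lidded tub, a plain closed box 110 mm (x) by 150 mm (y) by 50 mm high with upright sides. It rests on the pan by friction and starts turned 7 to 17 degrees counter-clockwise (from above) from the frame, its centre within 8 mm (frame's x) and 30 mm (frame's y) of the mark. A half turn makes no difference.
- mark (a point): centre of the engraved frame, on the upper face of the steel pan, 70 mm above the bench. The frame is a thin dark rectangle of the tub's size, 110 mm along the mark's x and 150 mm along its y, with centre lines drawn out to the pan's rim. The mark rides on the pan.
- key_top (a point): centre of the top of the scale's only key, a grey round push key 28 mm across in a grey collar on the fixed control panel (mark's -y side, about 195 mm from the mark, beside a blank display). Its top is 67 mm above the bench, the panel 50 mm. Pressed straight down it travels 5 mm, takes 4 N to go fully down, and springs back.
- key (a joint): travel of the key in m: 0 up, 0.005 fully down
- pan: the steel pan, 210 by 260 by 10 mm; origin 10 mm below the mark, axes as the mark's. It floats sideways on soft springs (350 N/m in x and y), up to 18 mm to hard stops: pushed, tub and pan give way together by 4 to 15 mm before the tub slips on the pan, and both spring back when let go; only the tub's place relative to the mark counts.
- scale: the scale's fixed white housing with the control panel; origin on the bench beneath the unloaded mark; x and y as the mark's; may stand turned up to 11 degrees on the bench
- tub: the tub itself; origin at the centre of its underside, x across its width, y along its length, z up. 0.35 to 0.7 kg; sliding on the pan takes 1.6 to 5 N; a tap near an end of a side turns it as well as shifting it. Blows harm the scale: no contact force on the tub may pass 10 N, so tap slowly (about 30 mm/s) and feel for contact.
- jug: bystander: clear plastic jug with a handle, 96 mm across, 130 mm high, on the bench about 0.33 m to the mark's +y side; origin under its middle
- jar: bystander: amber jar 68 mm across, 90 mm high, on the bench beyond the scale (+x); origin under its middle
- spatula: bystander: white spatula lying on the bench beyond the scale; origin under its middle

How it is judged:
By the outcome, as a careful person would: the job done as asked, in the order asked, and still so for the second after the job is handed in, with the robot touching nothing.
It also fails if it takes over 72 s, if anything falls off the work surface, if the arm or the gripper's body presses on something with over 40 N, if the wrist force passes 120 N, or if a joint passes its speed limit or range.

### The arm

A 6-joint arm with a two-finger parallel gripper is mounted at the origin on the work surface. World frame = base frame: x ahead of the robot, y to its left, z up, the work surface at z = 0. Lengths are in m, angles in degrees, forces in N, time in s.
With the tool pointing down it reaches from about 0.375 to 0.9 m from the base axis. Payload 3.1 kg.
Tool frame: the origin (TCP) lies midway between the tips of the shut fingers; the grasp point (between the pads) lies bot.hold_point_z behind it (bot.hold_point_z is the distance from the TCP to the grasp point, in m); z points along the fingers, y is the direction in which the jaws open and shut (so a half turn about z gives the same grasp; the last joint's range is limited). The gripper opens to 87 mm and grips with 3 to 60 N. Pads are 19 mm wide; open, the fingers measure 117 mm over their backs; the gripper's body (75 mm by 190 mm) begins 51 mm behind the grasp point.
Start: joints at [-76.519, 30.224, 82.088, -0, 67.689, -10.227], TCP at [0.251, -0.572, 0.223] pointing down, gripper open.
Joint ranges: [-176.69, 176.69], [-43.24, 126.21], [12.49, 139.97], [-82, 262], [0, 151.66], [-163.58, 163.58]. Speed limits (degrees/s): [159.86, 159.86, 180, 180, 180, 180].

### API

Orientations are given as a 3x3 rotation matrix whose columns are the frame's x, y, z axes.
In Python, from rig import bot, vision, order gives the robot as it stands. The module is installed in compiled form; this text tells all that it offers.
- The arm moves only by the tool move_arm, never from a script. Its argument "moves" is a list of rows, each an object of numbers: "hand": the finger opening in mm, from 0 to 87; "x", "y", "z": the shift along the tool's x, y, z in units of 25 mm (1.0 is 25 mm); "wx", "wy", "wz": the turn, a rotation vector about the tool's x, y, z in degrees. In form: [{"hand": .., "x": .., "y": .., "z": .., "wx": .., "wy": .., "wz": ..}, ...]. A call has 1 to 20 rows; each row shifts and turns the commanded pose from where the row before left it, along the tool's axes as they then stand; what a row does not reach is not made up. A row lasts 1/10 s, in which the tool goes at most 50 mm and 8.59 degrees, less where a joint would pass 70% of its speed; a pose out of reach is approached as far as the arm can. A call is refused whole if a number of a shift passes 1 or a number of a turn 8.59, either way. A call with a gripper value outside its range is refused whole. The fingers move at their own pace and stop on an object; the grip force is fixed at half the most. Time passes only in rows, so rows that do not move let the fingers close. It gives the time, the measured TCP pose, the force and the opening at its end, in the units of the state.
- bot.read_state(): the state, without advancing time (a new reading comes with each control period).
- vision.capture(name): name is "scene" or "top" or "wrist"; returns a dict with "image" (400x640x3 uint8, red, green, blue), "z_map" (400x640 float32, m along the optical axis (not along the pixel's ray), 0 where there is no reading), "fx", "fy", "cx", "cy" (pixels), "k1" (the pictures are not rectified: a ray, as slopes to the right and down, at radius r is drawn at 1 + k1 r^2 times it, then the intrinsics apply), "pose" (4x4, takes a point from camera to world coordinates); the wrist camera has in their place "hand_eye" (4x4, takes a point from camera to tool coordinates, whose origin is the TCP and whose axes are the flange's). Camera axes: x right, y down, z forward; pixel columns grow to the right and rows downward; lengths in m; the calibration is good to about 2 mm. A picture is of the moment at which its call begins: read the wrist's pose just before it.
- order.hand_in(): hands the job in, once; it reports no verdict.
The state is a dict: "time_s": time; "joint_positions": joint angles; "qvel": joint speeds; "tau": joint torques, N m; "position": TCP position; "tcp_rot": TCP orientation; "force": force on the tool from outside, world axes, zero at the start; "moment": the same for the moment, N m; "opening": opening from 0.0 (shut) to 1.0 (fully open).
Only numpy, scipy, OpenCV 4.12 (cv2) and the standard library are available. Lean on these libraries where they do the work, as an engineer would, in place of code of your own. Each camera call takes 0.05 s, during which the arm holds its last target.

## Working session

There is one attempt and no reset: what is moved stays moved. The work goes in short steps, Python scripts to look and compute and a tool call to move; the robot and the scene stay as the last step left them, time stands still between calls to the robot, and variables do not carry over. Pictures are saved under pics/ and viewed, and the job is handed in when it is done.

Besides the shell and the picture viewer there is one more tool, called as a command line: name --argument value ..., lists and objects as JSON in quotes. move_arm: Moves the arm, as the interface text tells. Its arguments: {"type":"object","properties":{"moves":{"type":"array"}},"required":["moves"]}

```bash
mkdir -p pics; python3 - <<'E'
from rig import bot,vision
import cv2,numpy as np
s=bot.read_state(); print(s['time_s'],s['position'],s['tcp_rot'],s['force'],s['opening'],bot.hold_point_z)
for n in ['scene','top','wrist']:
    c=vision.capture(n); cv2.imwrite(f'pics/{n}0.png',c['image'][:,:,::-1])
    np.savez(f'{n}0.npz',**c)
    print(n,c['fx'],c['fy'],c['cx'],c['cy'],c['k1'],c.get('pose',c.get('hand_eye')))
print(bot.read_state()['time_s'])
E
```

```text
0.0 [ 0.25118546 -0.57151774  0.2215939 ] [[ 9.15603952e-01  4.02081082e-01 -4.54673509e-04]
 [ 4.02081123e-01 -9.15601700e-01  2.07329054e-03]
 [ 4.17331065e-04 -2.08112864e-03 -9.99997747e-01]] [ 0.29968806 -0.88016003  0.00091437] 0.9993826672905813 0.0187
scene 514.2118903496488 514.2118903496488 319.0920910182845 202.7581453288544 -0.07242533659661206 [[-0.16309473  0.67341064 -0.72105355  1.45715171]
 [ 0.98645106  0.09816728 -0.13144388  0.28094237]
 [-0.01773184 -0.73272184 -0.6802972   0.83727086]
 [ 0.          0.          0.          1.        ]]
top 380.6801034313637 380.6801034313637 319.87272528893965 200.1665207583423 -0.0662856339753367 [[ 2.29143787e-02 -9.95137889e-01  9.57888971e-02  5.81294954e-01]
 [-9.99732592e-01 -2.31069466e-02 -9.01429005e-04  1.51257805e-01]
 [ 3.11043509e-03 -9.57426267e-02 -9.95401263e-01  9.54498831e-01]
 [ 0.00000000e+00  0.00000000e+00  0.00000000e+00  1.00000000e+00]]
wrist 306.00226860252405 306.00226860252405 318.29290853904604 198.14789295448713 -0.019202229685035252 [[-1.51327180e-05 -9.60680967e-01 -2.77654606e-01  7.63151110e-02]
 [ 9.99999796e-01 -1.91825287e-04  6.09210808e-04 -6.71829794e-05]
 [-6.38518402e-04 -2.77654540e-01  9.60680774e-01 -1.62720551e-01]
 [ 0.00000000e+00  0.00000000e+00  0.00000000e+00  1.00000000e+00]]
0.15
```

View pics/top0.png

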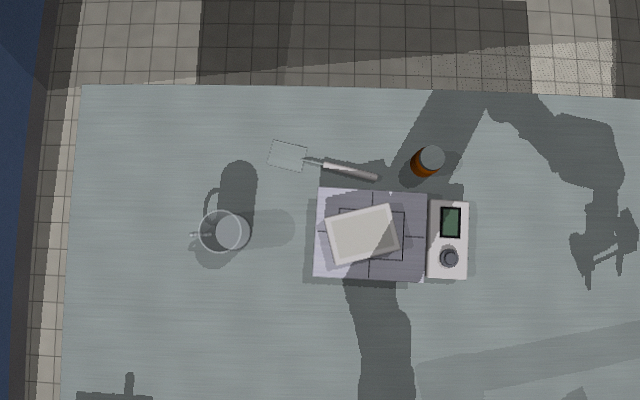

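View pics/scene0.png

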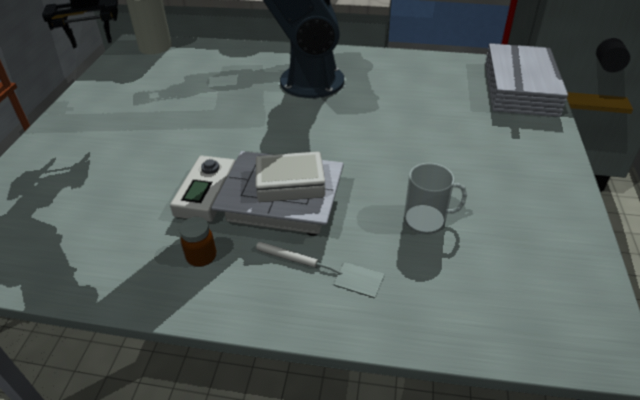

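View pics/wrist0.png

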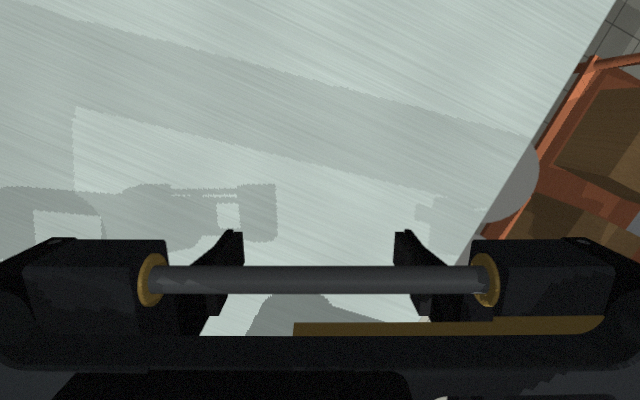

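```bash
cat > h.py <<'E'
import numpy as np,cv2
def K(c): return np.array([[c['fx'],0,c['cx']],[0,c['fy'],c['cy']],[0,0,1.]])
def rays(c,uv):
    # invert x_d = x(1+k1 r^2)
    uv=np.asarray(uv,float).reshape(-1,1,2)
    return cv2.undistortPoints(uv,K(c),np.array([float(c['k1']),0,0,0])).reshape(-1,2)
def T(c,st=None):
    if 'pose' in c: return np.array(c['pose'])
    M=np.eye(4);M[:3,:3]=st['tcp_rot'];M[:3,3]=st['position'];return M@c['hand_eye']
def plane(c,uv,z,M=None):
    M=np.array(c['pose']) if M is None else M
    r=rays(c,uv);d=np.c_[r,np.ones(len(r))]@M[:3,:3].T
    t=(z-M[2,3])/d[:,2];return (M[:3,3]+d*t[:,None])[:,:2]
def proj(c,P,M=None):
    M=np.array(c['pose']) if M is None else M
    W=np.linalg.inv(M);P=np.asarray(P,float).reshape(-1,3)
    return cv2.projectPoints(P,cv2.Rodrigues(W[:3,:3])[0],W[:3,3],K(c),np.array([float(c['k1']),0,0,0]))[0].reshape(-1,2)
def cloud(c,M=None):
    M=np.array(c['pose']) if M is None else M
    v,u=np.mgrid[0:400,0:640];r=rays(c,np.c_[u.ravel(),v.ravel()])
    z=c['z_map'].ravel();P=np.c_[r*z[:,None],z]@M[:3,:3].T+M[:3,3];P[z==0]=np.nan
    return P.reshape(400,640,3)
def ortho(c,z,x0,x1,y0,y1,mm=1.0,M=None):
    """rectified plane-z image, up=+x, right=-y, 1px=mm"""
    s=mm/1000;h=int((x1-x0)/s);w=int((y1-y0)/s)
    i,j=np.mgrid[0:h,0:w];P=np.c_[(x1-i*s).ravel(),(y1-j*s).ravel(),np.full(h*w,z)]
    uv=proj(c,P,M).astype(np.float32).reshape(h,w,2)
    return cv2.remap(np.asarray(c['image']),uv[...,0],uv[...,1],cv2.INTER_CUBIC)
E
python3 - <<'E'
from h import *
for n in ['top','scene']:
    c=dict(np.load(n+'0.npz'));P=cloud(c)
    x,y,z=P[...,0],P[...,1],P[...,2]
    box=(x>.35)&(x<.75)&(y>-.3)&(y<.3)
    print(n,np.histogram(z[box],bins=np.arange(-.01,.15,.005)))
    for lo,hi in [(.11,.13),(.06,.08)]:
        m=box&(z>lo)&(z<hi); 
        print(x[m].min(),x[m].max(),y[m].min(),y[m].max(),np.median(z[m]),cv2.minAreaRect((P[m][:,:2]*1000).astype(np.float32)))
    for z0 in(.07,.12):
        o=ortho(c,z0,.4,.7,-.22,.18,.5)
        cv2.imwrite(f'pics/o_{n}_{int(z0*100)}.png',o[:,:,::-1])
E
```

```text
top (array([  296, 17965,  6039,    15,    70,   182,    18,    17,    52,
          49,   126,  1849,   990,    83,   207,  5068,  1576,     9,
          12,    35,     9,     3,     6,     0,    64,  2637,   678,
           0,     0,     0,     0]), array([-0.01 , -0.005,  0.   ,  0.005,  0.01 ,  0.015,  0.02 ,  0.025,
        0.03 ,  0.035,  0.04 ,  0.045,  0.05 ,  0.055,  0.06 ,  0.065,
        0.07 ,  0.075,  0.08 ,  0.085,  0.09 ,  0.095,  0.1  ,  0.105,
        0.11 ,  0.115,  0.12 ,  0.125,  0.13 ,  0.135,  0.14 ,  0.145]))
0.5206400751247711 0.6615980344065283 -0.027548352076109617 0.14050240234735833 0.11877152418549675 ((590.74560546875, 56.57419967651367), (110.10092163085938, 150.32638549804688), 14.987037658691406)
0.4816788279514134 0.7496323327182897 -0.17733369341915536 0.1652070692920053 0.06879697804672635 ((595.0126342773438, 10.281417846679688), (262.857177734375, 343.8297424316406), 11.858100891113281)
scene (array([  58, 8963, 5879,   38,   97,  309,  228,  217,  207,  242,  229,
        965,  943,   59,  219, 2598, 1501,  116,  110,  138,  119,  127,
        150,  115,  113, 1310,  800,    0,    0,    0,    0]), array([-0.01 , -0.005,  0.   ,  0.005,  0.01 ,  0.015,  0.02 ,  0.025,
        0.03 ,  0.035,  0.04 ,  0.045,  0.05 ,  0.055,  0.06 ,  0.065,
        0.07 ,  0.075,  0.08 ,  0.085,  0.09 ,  0.095,  0.1  ,  0.105,
        0.11 ,  0.115,  0.12 ,  0.125,  0.13 ,  0.135,  0.14 ,  0.145]))
0.5245260822616965 0.6641931105498062 -0.02591913251225303 0.14268991884144333 0.11943523866864647 ((592.0999145507812, 57.9660758972168), (114.63156127929688, 149.1790313720703), 14.693253517150879)
0.4814097164157445 0.7482069354233796 -0.17696465862301586 0.16677619611391264 0.06943692130843354 ((596.6195068359375, 9.852264404296875), (261.20416259765625, 345.3769226074219), 10.849333763122559)
```

```bash
sleep 1
```

```text
(no output)
```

View pics/o_top_7.png

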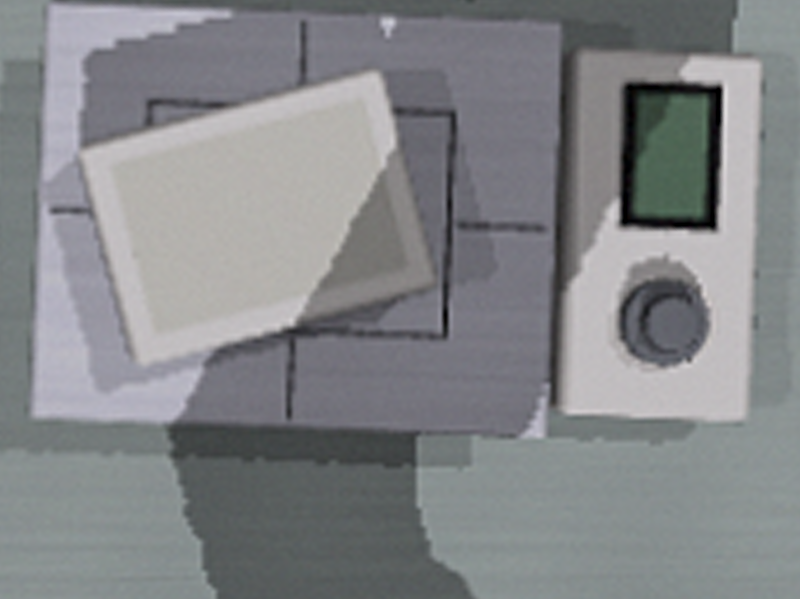

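View pics/o_scene_7.png

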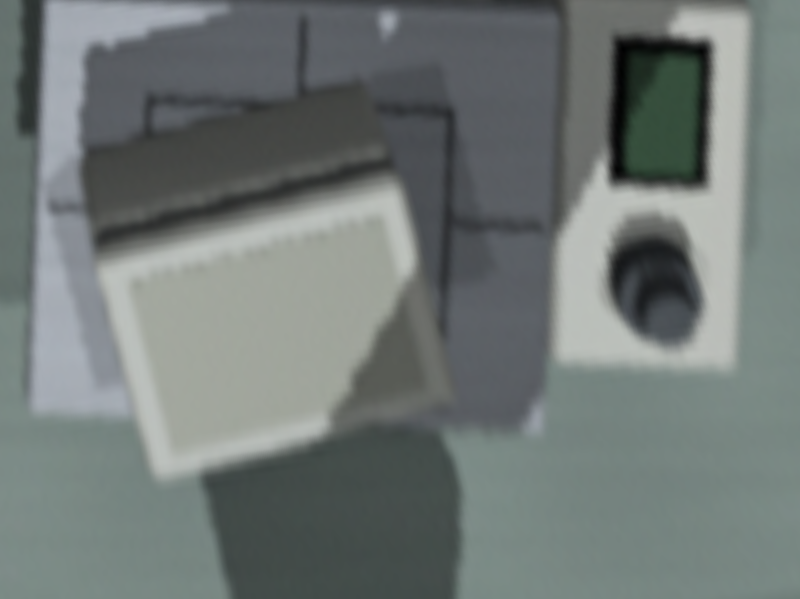

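```bash
cat > m.py <<'E'
from h import *
from scipy.optimize import minimize
def R(a): return np.array([[np.cos(a),-np.sin(a)],[np.sin(a),np.cos(a)]])
X1,Y1,S=.70,.18,.0005
def samp(img,P): # P world xy
    return cv2.remap(img,((Y1-P[:,1])/S).astype(np.float32).reshape(-1,1),((X1-P[:,0])/S).astype(np.float32).reshape(-1,1),cv2.INTER_LINEAR).ravel()
def best(f,p0,steps):
    b=None
    for sx in steps[0]:
        for sy in steps[0]:
            for a in steps[1]:
                p=np.array([p0[0]+sx,p0[1]+sy,p0[2]+a]);v=f(p)
                if b is None or v<b[0]: b=(v,p)
    sc=np.array([.001,.001,.01])
    r=minimize(lambda q:f(q*sc),b[1]/sc,method='Nelder-Mead',options=dict(initial_simplex=(b[1]/sc)+np.vstack([np.zeros(3),np.eye(3)]),xatol=1e-3,fatol=1e-4))
    return r.x*sc,r.fun
def seg(a,b,n=150): return np.linspace(a,b,n)
def measure(c,zf=.07,zt=.12,save=None,mark0=(.5905,.0315,-.033),tub0=None,M=None,ext=None):
    # tub
    oT=ortho(c,zt,.4,.7,-.22,.18,.5,M); o7=ortho(c,zf,.4,.7,-.22,.18,.5,M)
    P=cloud(c,M);m=(P[...,2]>.108)&(P[...,2]<.128)&(abs(P[...,0]-mark0[0])<.11)&(abs(P[...,1]-mark0[1])<.13)
    if tub0 is None:
        (cx,cy),(w,h),a=cv2.minAreaRect((P[m][:,:2]*1000).astype(np.float32))
        if w>h: a-=90
        if a<-45:a+=180
        tub0=(cx/1000,cy/1000,np.radians(a))
    g=oT.astype(np.float32)@np.array([.5,.5,-.3],np.float32); g=cv2.GaussianBlur(g,(0,0),1.5)
    def ft(p):
        hx,hy=.055,.075;tot=0
        for (n,t,L,d) in [((1,0),(0,1),hy,hx),((-1,0),(0,1),hy,hx),((0,1),(1,0),hx,hy),((0,-1),(1,0),hx,hy)]:
            n=np.array(n);t=np.array(t);s=np.linspace(-.92*L,.92*L,80)[:,None]
            i=samp(g,(n*(d-.0015)+t*s)@R(p[2]).T+p[:2]);o=samp(g,(n*(d+.0015)+t*s)@R(p[2]).T+p[:2])
            tot+=np.mean(np.clip(i-o,-30,30))
        return -tot
    tub,vt=best(ft,tub0,(np.arange(-.006,.0061,.002),np.radians(np.arange(-3,3.1,1))))
    gray=cv2.cvtColor(o7,cv2.COLOR_RGB2GRAY)
    bh=cv2.morphologyEx(gray,cv2.MORPH_BLACKHAT,np.ones((15,15),np.uint8)).astype(np.float32)
    # mask tub solid as seen: project tub box to plane zf
    box=np.array([[sx*.056,sy*.076] for sx,sy in [(1,1),(1,-1),(-1,-1),(-1,1)]])@R(tub[2]).T+tub[:2]
    pts=np.vstack([proj(c,np.c_[box,np.full(4,z)],M) for z in (zf,zt)])
    q=plane(c,pts,zf,M);hull=cv2.convexHull(np.c_[(Y1-q[:,1])/S,(X1-q[:,0])/S].astype(np.int32))
    msk=np.ones_like(bh);cv2.fillConvexPoly(msk,hull,0);msk=cv2.erode(msk,np.ones((5,5)))
    bh=np.clip(bh,0,40)*msk;bh=cv2.GaussianBlur(bh,(0,0),1.2)
    L=np.vstack([seg((.055,-.075),(.055,.075)),seg((-.055,-.075),(-.055,.075)),seg((-.055,.075),(.055,.075)),seg((-.055,-.075),(.055,-.075)),
      seg((.056,0),(.1,0),80),seg((-.056,0),(-.1,0),80),seg((0,.076),(0,.125),80),seg((0,-.076),(0,-.125),80)])
    fm=lambda p:-samp(bh,L@R(p[2]).T+p[:2]).mean()
    st=np.arange(-.006,.0061,.002) if ext is None else ext
    mk,vm=best(fm,mark0,(st,np.radians(np.arange(-2,2.1,1))))
    rel=R(-mk[2])@(tub[:2]-mk[:2])*1000
    if save:
        v=o7.copy()
        for p,col,z in((mk,(255,0,0),None),):
            for x,y in L@R(p[2]).T+p[:2]: cv2.circle(v,(int((Y1-y)/S),int((X1-x)/S)),0,col,-1)
        v2=oT.copy();bx=np.array([[sx*.055,sy*.075] for sx,sy in [(1,1),(1,-1),(-1,-1),(-1,1)]])@R(tub[2]).T+tub[:2]
        cv2.polylines(v2,[np.c_[(Y1-bx[:,1])/S,(X1-bx[:,0])/S].astype(np.int32)],True,(255,0,0),1)
        cv2.imwrite(save,cv2.resize(np.vstack([v,v2]),None,fx=.6,fy=.5,interpolation=cv2.INTER_AREA)[:,:,::-1])
    print('mark',mk[:2].round(4),np.degrees(mk[2]).round(2),'tub',tub[:2].round(4),np.degrees(tub[2]).round(2),'rel mm',rel.round(2),'deg',np.degrees(tub[2]-mk[2]).round(2),'scores',round(vt,1),round(vm,1))
    return mk,tub
E
python3 - <<'E'
from m import *
for n in['top','scene']:
    c=dict(np.load(n+'0.npz'));measure(c,save=f'pics/f_{n}0.png')
c=dict(np.load('top0.npz'))
print('key',plane(c,[(449,258)],.067), 'jug',plane(c,[(221,232)],.13),plane(c,[(432,155)],.09))
E
```

```text
mark [0.5907 0.0313] -2.27 tub [0.5904 0.0553] 15.14 rel mm [-1.29 23.98] deg 17.41 scores -72.5 -20.4
mark [0.5921 0.0319] -2.22 tub [0.5966 0.057 ] 16.1 rel mm [ 3.48 25.3 ] deg 18.32 scores -71.2 -7.0
key [[ 0.53822091 -0.15373131]] jug [[0.58636437 0.36317024]] [[ 0.7760493  -0.10783082]]
```

View pics/f_top0.png

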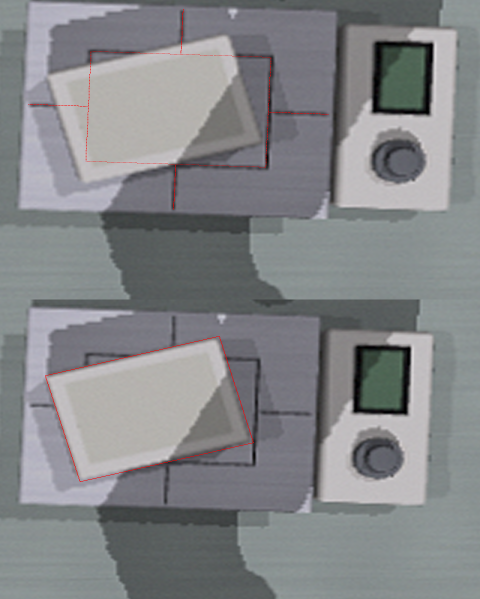

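View pics/f_scene0.png

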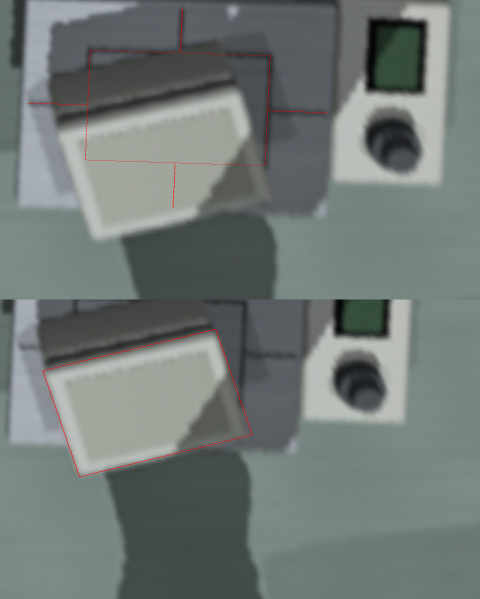

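move_arm --moves '[{"hand": 40, "x": 1, "y": -0.88}, {"hand": 40, "x": 1, "y": -0.88}, {"hand": 40, "x": 1, "y": -0.88}, {"hand": 40, "x": 1, "y": -0.88}, {"hand": 40, "x": 1, "y": -0.88}, {"hand": 40, "x": 1, "y": -0.88}, {"hand": 40, "x": 1, "y": -0.88}, {"hand": 40, "x": 1, "y": -0.88}, {"hand": 40, "x": 1, "y": -0.88}, {"hand": 40, "x": 1, "y": -0.88}, {"hand": 40, "x": 1, "y": -0.88}, {"hand": 40, "x": 1, "y": -0.88}, {"hand": 40, "x": 1, "y": -0.88}, {"hand": 40, "x": 1, "y": -0.88}, {"hand": 40, "x": 1, "y": -0.88}, {"hand": 40, "x": 1, "y": -0.88}, {"hand": 40, "x": 1, "y": -0.88}, {"hand": 40, "x": 1, "y": -0.88}, {"hand": 40, "x": 1, "y": -0.88}, {"hand": 40, "x": 1, "y": -0.88}]'

```text
schema error: expected keys hand, x, y, z, wx, wy, wz
```

```bash
cat > plan.py <<'E'
import numpy as np,sys
from rig import bot
from scipy.spatial.transform import Rotation as Ro
def tool(psi,tilt=0):
    p=np.radians(psi);x=np.array([np.cos(p),np.sin(p),0]);z=np.array([0,0,-1.]);y=np.cross(z,x)
    return np.c_[x,y,z]@Ro.from_euler('y',tilt,degrees=True).as_matrix()
def plan(xyz,psi=None,tilt=0):
    s=bot.read_state();Rm=np.array(s['tcp_rot']);d=np.array(xyz)-s['position']
    print('t',s['time_s'],'pos',np.round(s['position'],4),'shift units now-frame',(Rm.T@d/.025).round(3),'F',np.round(s['force'],2),'open',s['opening'])
    if psi is not None:
        Rt=tool(psi,tilt);print('rotvec',np.degrees(Ro.from_matrix(Rm.T@Rt).as_rotvec()).round(2),'shift after turn',(Rt.T@d/.025).round(3))
        print('unit per mm world x,y,z in turned frame:',(Rt.T/25).round(4).T.tolist())
E
python3 -c "
from plan import *
plan((.596,.165,.2),87.75,0)"
```

```text
t 0.15 pos [ 0.2512 -0.5717  0.2218] shift units now-frame [ 24.476 -21.434   0.913] F [ 0.28 -0.13  0.46] open 0.9990288412019787
rotvec [ -0.08  -0.07 -64.04] shift after turn [29.987 12.626  0.872]
unit per mm world x,y,z in turned frame: [[0.0016, 0.04, 0.0], [0.04, -0.0016, 0.0], [0.0, 0.0, -0.04]]
```

move_arm --moves '[{"hand": 40, "x": 1, "y": -0.88, "z": 0, "wx": 0, "wy": 0, "wz": 0}, {"hand": 40, "x": 1, "y": -0.88, "z": 0, "wx": 0, "wy": 0, "wz": 0}, {"hand": 40, "x": 1, "y": -0.88, "z": 0, "wx": 0, "wy": 0, "wz": 0}, {"hand": 40, "x": 1, "y": -0.88, "z": 0, "wx": 0, "wy": 0, "wz": 0}, {"hand": 40, "x": 1, "y": -0.88, "z": 0, "wx": 0, "wy": 0, "wz": 0}, {"hand": 40, "x": 1, "y": -0.88, "z": 0, "wx": 0, "wy": 0, "wz": 0}, {"hand": 40, "x": 1, "y": -0.88, "z": 0, "wx": 0, "wy": 0, "wz": 0}, {"hand": 40, "x": 1, "y": -0.88, "z": 0, "wx": 0, "wy": 0, "wz": 0}, {"hand": 40, "x": 1, "y": -0.88, "z": 0, "wx": 0, "wy": 0, "wz": 0}, {"hand": 40, "x": 1, "y": -0.88, "z": 0, "wx": 0, "wy": 0, "wz": 0}, {"hand": 40, "x": 1, "y": -0.88, "z": 0, "wx": 0, "wy": 0, "wz": 0}, {"hand": 40, "x": 1, "y": -0.88, "z": 0, "wx": 0, "wy": 0, "wz": 0}, {"hand": 40, "x": 1, "y": -0.88, "z": 0, "wx": 0, "wy": 0, "wz": 0}, {"hand": 40, "x": 1, "y": -0.88, "z": 0, "wx": 0, "wy": 0, "wz": 0}, {"hand": 40, "x": 1, "y": -0.88, "z": 0, "wx": 0, "wy": 0, "wz": 0}, {"hand": 40, "x": 1, "y": -0.88, "z": 0, "wx": 0, "wy": 0, "wz": 0}, {"hand": 40, "x": 1, "y": -0.88, "z": 0, "wx": 0, "wy": 0, "wz": 0}, {"hand": 40, "x": 1, "y": -0.88, "z": 0, "wx": 0, "wy": 0, "wz": 0}, {"hand": 40, "x": 1, "y": -0.88, "z": 0, "wx": 0, "wy": 0, "wz": 0}, {"hand": 40, "x": 1, "y": -0.88, "z": 0, "wx": 0, "wy": 0, "wz": 0}]'

```text
time_s: 2.15
position: [0.5324, 0.0331, 0.2224]
tcp_rot: [[0.916, 0.402, -0.001], [0.402, -0.916, -0.0], [-0.0, -0.0, -1.0]]
force: [-0.7, -0.2, 0.4]
opening: 0.456
```

```bash
python3 -c "
from plan import *
plan((.596,.172,.2),87.75,-6)"
```

```text
t 2.15 pos [0.5324 0.0331 0.2224] shift units now-frame [ 4.564 -4.065  0.893] F [-0.71 -0.22  0.44] open 0.45571398107785843
rotvec [ -3.38  -5.34 -63.97] shift after turn [5.715 2.323 0.299]
unit per mm world x,y,z in turned frame: [[0.0016, 0.04, -0.0002], [0.0398, -0.0016, -0.0042], [-0.0042, 0.0, -0.0398]]
```

move_arm --moves '[{"hand": 40, "x": 0.91, "y": -0.81, "z": 0.18, "wx": 0, "wy": 0, "wz": 0}, {"hand": 40, "x": 0.91, "y": -0.81, "z": 0.18, "wx": 0, "wy": 0, "wz": 0}, {"hand": 40, "x": 0.91, "y": -0.81, "z": 0.18, "wx": 0, "wy": 0, "wz": 0}, {"hand": 40, "x": 0.91, "y": -0.81, "z": 0.18, "wx": 0, "wy": 0, "wz": 0}, {"hand": 40, "x": 0.91, "y": -0.81, "z": 0.18, "wx": 0, "wy": 0, "wz": 0}, {"hand": 40, "x": 0, "y": 0, "z": 0, "wx": 0, "wy": 0, "wz": -8}, {"hand": 40, "x": 0, "y": 0, "z": 0, "wx": 0, "wy": 0, "wz": -8}, {"hand": 40, "x": 0, "y": 0, "z": 0, "wx": 0, "wy": 0, "wz": -8}, {"hand": 40, "x": 0, "y": 0, "z": 0, "wx": 0, "wy": 0, "wz": -8}, {"hand": 40, "x": 0, "y": 0, "z": 0, "wx": 0, "wy": 0, "wz": -8}, {"hand": 40, "x": 0, "y": 0, "z": 0, "wx": 0, "wy": 0, "wz": -8}, {"hand": 40, "x": 0, "y": 0, "z": 0, "wx": 0, "wy": 0, "wz": -8}, {"hand": 40, "x": 0, "y": 0, "z": 0, "wx": 0, "wy": 0, "wz": -8}, {"hand": 40, "x": 0, "y": 0, "z": 0, "wx": 0, "wy": -6, "wz": 0}, {"hand": 40, "x": 0, "y": 0, "z": 0, "wx": 0, "wy": 0, "wz": 0}]'

```text
time_s: 3.65
position: [0.5954, 0.1719, 0.1996]
tcp_rot: [[0.037, 0.999, -0.005], [0.994, -0.038, -0.104], [-0.104, -0.001, -0.995]]
force: [-0.4, 0.4, -0.3]
opening: 0.46
```

```bash
python3 - <<'E'
from plan import *
from m import *
from rig import vision
plan((.596,.165,.083),87.75,-6)
c=vision.capture('top');measure(c,save='pics/f1.png');cv2.imwrite('pics/t1.png',c['image'][:,:,::-1])
st=bot.read_state();w=vision.capture('wrist');cv2.imwrite('pics/w1.png',w['image'][:,:,::-1])
E
```

```text
t 3.65 pos [0.5954 0.1719 0.1996] shift units now-frame [0.214 0.039 4.666] F [-0.4   0.42 -0.26] open 0.45994981219862063
rotvec [-0.02 -0.01  0.1 ] shift after turn [0.215 0.037 4.666]
unit per mm world x,y,z in turned frame: [[0.0016, 0.04, -0.0002], [0.0398, -0.0016, -0.0042], [-0.0042, 0.0, -0.0398]]
mark [0.5907 0.0316] -2.21 tub [0.5896 0.06  ] 14.6 rel mm [-2.18 28.32] deg 16.81 scores -75.2 -21.2
```

View pics/t1.png

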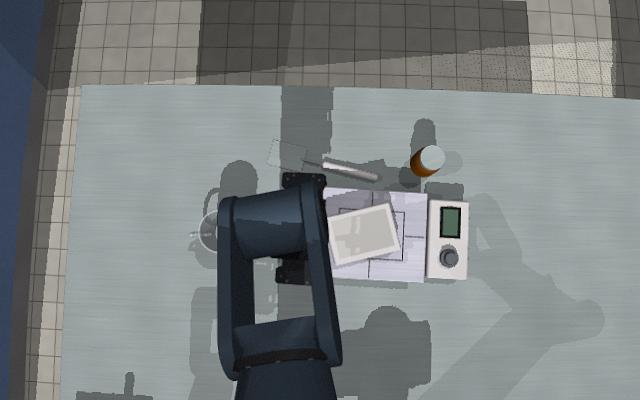

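View pics/w1.png

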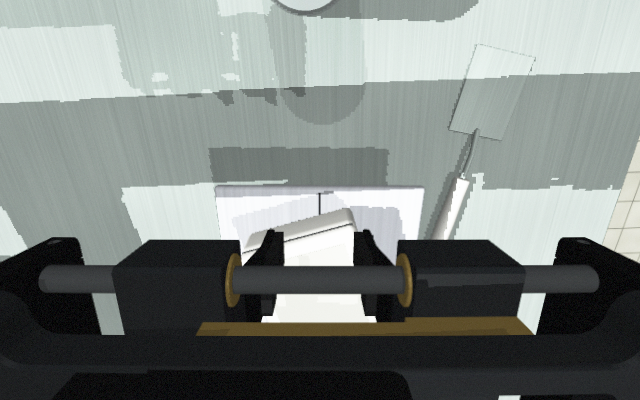

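move_arm --moves '[{"hand": 40, "x": 0.29, "y": 0.04, "z": 0.9, "wx": 0, "wy": 0, "wz": 0}, {"hand": 40, "x": 0, "y": 0, "z": 0.9, "wx": 0, "wy": 0, "wz": 0}, {"hand": 40, "x": 0, "y": 0, "z": 0.9, "wx": 0, "wy": 0, "wz": 0}, {"hand": 40, "x": 0, "y": 0, "z": 0.9, "wx": 0, "wy": 0, "wz": 0}, {"hand": 40, "x": 0, "y": 0, "z": 0.7, "wx": 0, "wy": 0, "wz": 0}, {"hand": 40, "x": 0, "y": 0, "z": 0.36, "wx": 0, "wy": 0, "wz": 0}, {"hand": 40, "x": 0, "y": 0, "z": 0, "wx": 0, "wy": 0, "wz": 0}]'

```text
time_s: 4.45
position: [0.5955, 0.1644, 0.0821]
tcp_rot: [[0.04, 0.999, -0.007], [0.994, -0.041, -0.104], [-0.104, -0.003, -0.995]]
force: [0.7, 0.0, 0.5]
opening: 0.458
```

```bash
python3 - <<'E'
from plan import *
from m import *
from rig import vision
plan((.592,.120,.083),87.75,-6)
c=vision.capture('top');measure(c,save='pics/f1.png');cv2.imwrite('pics/t1.png',c['image'][100:330,220:480,::-1].repeat(2,0).repeat(2,1))
c=vision.capture('scene');cv2.imwrite('pics/s1.png',c['image'][100:330,150:450,::-1].repeat(2,0).repeat(2,1))
E
```

```text
t 4.45 pos [0.5955 0.1644 0.0821] shift units now-frame [-1.773 -0.067  0.152] F [0.66 0.04 0.5 ] open 0.45783540522687666
rotvec [-0.18 -0.   -0.08] shift after turn [-1.773 -0.07   0.152]
unit per mm world x,y,z in turned frame: [[0.0016, 0.04, -0.0002], [0.0398, -0.0016, -0.0042], [-0.0042, 0.0, -0.0398]]
mark [0.5907 0.0315] -2.29 tub [0.59   0.0579] 14.32 rel mm [-1.77 26.4 ] deg 16.62 scores -72.3 -21.0
```

View pics/t1.png

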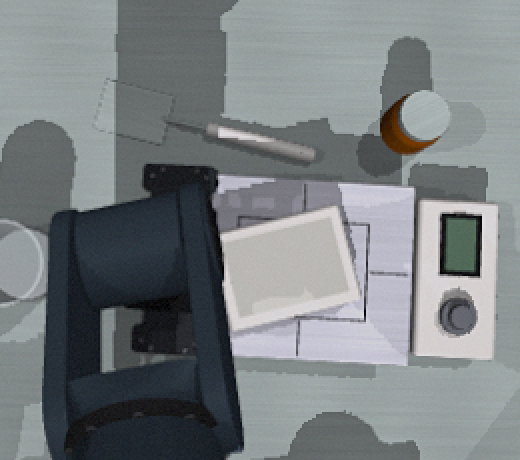

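View pics/s1.png

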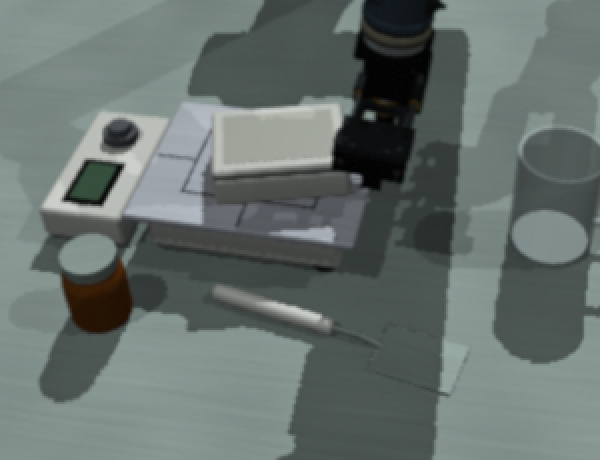

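move_arm --moves '[{"hand": 40, "x": -0.12, "y": 0, "z": 0.0125, "wx": 0, "wy": 0, "wz": 0}, {"hand": 40, "x": -0.12, "y": 0, "z": 0.0125, "wx": 0, "wy": 0, "wz": 0}, {"hand": 40, "x": -0.12, "y": 0, "z": 0.0125, "wx": 0, "wy": 0, "wz": 0}, {"hand": 40, "x": -0.12, "y": 0, "z": 0.0125, "wx": 0, "wy": 0, "wz": 0}, {"hand": 40, "x": -0.12, "y": 0, "z": 0.0125, "wx": 0, "wy": 0, "wz": 0}, {"hand": 40, "x": -0.12, "y": 0, "z": 0.0125, "wx": 0, "wy": 0, "wz": 0}, {"hand": 40, "x": -0.12, "y": 0, "z": 0.0125, "wx": 0, "wy": 0, "wz": 0}, {"hand": 40, "x": -0.12, "y": 0, "z": 0.0125, "wx": 0, "wy": 0, "wz": 0}]'

```text
time_s: 5.35
position: [0.596, 0.1413, 0.0838]
tcp_rot: [[0.04, 0.999, -0.003], [0.994, -0.04, -0.104], [-0.104, 0.001, -0.995]]
force: [-0.1, 3.7, 1.6]
opening: 0.459
```

```bash
python3 - <<'E'
from plan import *
from m import *
from rig import vision
plan((.592,.120,.083),87.75,-6)
c=vision.capture('top');measure(c,save='pics/f2.png')
E
```

```text
t 5.35 pos [0.596  0.1413 0.0838] shift units now-frame [-0.851 -0.127  0.119] F [-0.11  3.68  1.61] open 0.45901634120008106
rotvec [ 0.08 -0.05 -0.04] shift after turn [-0.851 -0.128  0.12 ]
unit per mm world x,y,z in turned frame: [[0.0016, 0.04, -0.0002], [0.0398, -0.0016, -0.0042], [-0.0042, 0.0, -0.0398]]
mark [0.5896 0.0222] -2.32 tub [0.5916 0.0335] 13.33 rel mm [ 1.54 11.43] deg 15.65 scores -36.3 -16.1
```

View pics/f2.png

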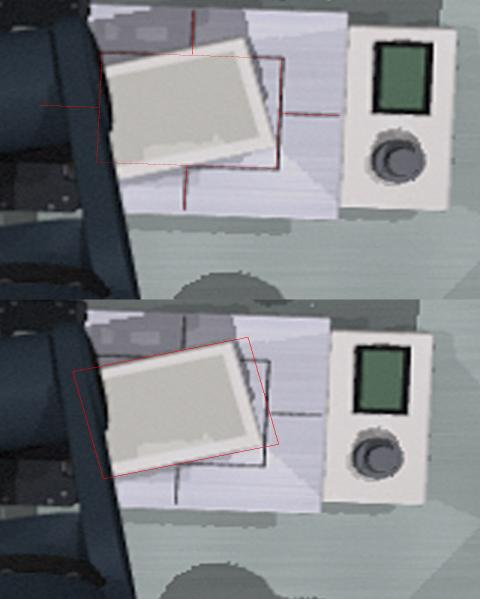

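```bash
python3 - <<'E'
s=open('m.py').read()
s=s.replace("    def ft(p):","""    om=((P[...,2]>.135)|(P[...,2]!=P[...,2])).astype(np.uint8);om=cv2.dilate(om,np.ones((7,7)))
    c2=dict(c);c2['image']=om*255;vis=1-(ortho(c2,zt,.4,.7,-.22,.18,.5,M)>50).astype(np.float32);vis7=1-(ortho(c2,zf,.4,.7,-.22,.18,.5,M)>50).astype(np.float32)
    def ft(p):""")
s=s.replace("tot+=np.mean(np.clip(i-o,-30,30))","w=samp(vis,(n*d+t*s)@R(p[2]).T+p[:2]);tot+=np.sum(w*np.clip(i-o,-30,30))/80;N[0]+=w.sum()/80")
s=s.replace("hx,hy=.055,.075;tot=0","hx,hy=.055,.075;tot=0;N=[0]").replace("return -tot","return -tot/max(N[0],1.5)*4")
s=s.replace("bh=np.clip(bh,0,40)*msk;","bh=np.clip(bh,0,40)*msk*vis7;")
s=s.replace("np.arange(-.006,.0061,.002),np.radians(np.arange(-3,3.1,1)","np.arange(-.012,.0121,.003),np.radians(np.arange(-6,6.1,2)")
open('m.py','w').write(s)
E
python3 - <<'E'
from plan import *
from m import *
from rig import vision
c=vision.capture('top');np.savez('top2.npz',**c);measure(c,save='pics/f2.png')
measure(dict(np.load('top0.npz')))
E
```

```text
mark [0.5897 0.0227] -2.53 tub [0.5881 0.0469] 12.99 rel mm [-2.68 24.03] deg 15.52 scores -95.0 -17.0
mark [0.5908 0.0311] -2.25 tub [0.5902 0.0555] 15.31 rel mm [-1.6  24.34] deg 17.56 scores -67.6 -17.3
```

View pics/f2.png

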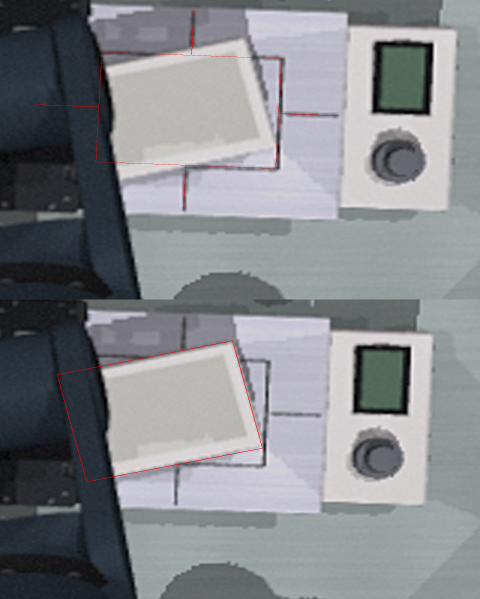

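move_arm --moves '[{"hand": 40, "x": -0.12, "y": 0, "z": 0.02, "wx": 0, "wy": 0, "wz": 0}, {"hand": 40, "x": -0.12, "y": 0, "z": 0.0125, "wx": 0, "wy": 0, "wz": 0}, {"hand": 40, "x": -0.12, "y": 0, "z": 0.0125, "wx": 0, "wy": 0, "wz": 0}, {"hand": 40, "x": -0.12, "y": 0, "z": 0.0125, "wx": 0, "wy": 0, "wz": 0}]'

```text
time_s: 5.85
position: [0.5951, 0.1287, 0.0833]
tcp_rot: [[0.04, 0.999, -0.004], [0.994, -0.04, -0.104], [-0.104, 0.0, -0.995]]
force: [0.8, 3.7, 1.1]
opening: 0.464
```

```bash
cat > look.py <<'E'
import sys
from plan import *
from m import *
from rig import vision
s=bot.read_state();print(s['time_s'],np.round(s['position'],4),np.round(s['force'],2))
c=vision.capture('top');measure(c,save=sys.argv[1] if len(sys.argv)>1 else None)
E
python3 look.py pics/f3.png
```

```text
5.85 [0.5951 0.1287 0.0833] [0.77 3.66 1.15]
mark [0.584 0.026] 0.0 tub [0.5878 0.0164] 9.41 rel mm [ 3.81 -9.63] deg 9.41 scores -53.8 -6.1
```

```bash
python3 - <<'E'
s=open('m.py').read()
s=s.replace("mk,vm=best(fm,mark0,(st,np.radians(np.arange(-2,2.1,1))))","""st=np.arange(-.018,.0181,.0015)
    q=min(((fm((mark0[0]+a,mark0[1]+b,np.radians(-2.25))),a,b) for a in st for b in st))
    r=minimize(lambda q:fm((q[0]/1e3,q[1]/1e3,np.radians(-2.25))),[(mark0[0]+q[1])*1e3,(mark0[1]+q[2])*1e3],method='Nelder-Mead')
    mk=np.array([r.x[0]/1e3,r.x[1]/1e3,np.radians(-2.25)]);vm=r.fun""")
s=s.replace("(np.arange(-.012,.0121,.003)","(np.arange(-.021,.0211,.003)")
open('m.py','w').write(s)
E
python3 look.py pics/f4.png
```

```text
5.9 [0.595  0.1281 0.0833] [1.46 2.41 0.98]
mark [0.5889 0.0229] -2.25 tub [0.5844 0.0362] 10.63 rel mm [-5.08 13.11] deg 12.88 scores -102.3 -13.2
```

View pics/f4.png

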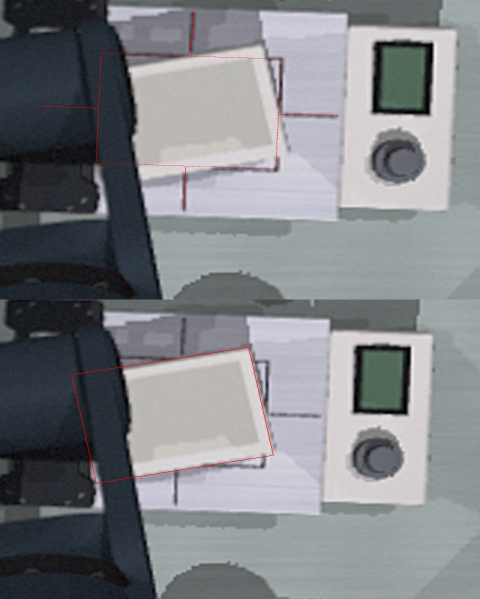

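move_arm --moves '[{"hand": 40, "x": -0.12, "y": 0, "z": 0.0125, "wx": 0, "wy": 0, "wz": 0}, {"hand": 40, "x": -0.12, "y": 0, "z": 0.0125, "wx": 0, "wy": 0, "wz": 0}, {"hand": 40, "x": -0.12, "y": 0, "z": 0.0125, "wx": 0, "wy": 0, "wz": 0}]'

```text
time_s: 6.25
position: [0.5946, 0.1197, 0.0833]
tcp_rot: [[0.04, 0.999, -0.004], [0.994, -0.04, -0.104], [-0.105, 0.0, -0.995]]
force: [0.6, 2.9, 1.3]
opening: 0.459
```

```bash
python3 look.py pics/f5.png
```

```text
6.25 [0.5946 0.1197 0.0833] [0.62 2.91 1.28]
mark [0.5887 0.023 ] -2.25 tub [0.5819 0.0292] 9.43 rel mm [-7.01  5.9 ] deg 11.68 scores -103.0 -8.8
```

View pics/f5.png

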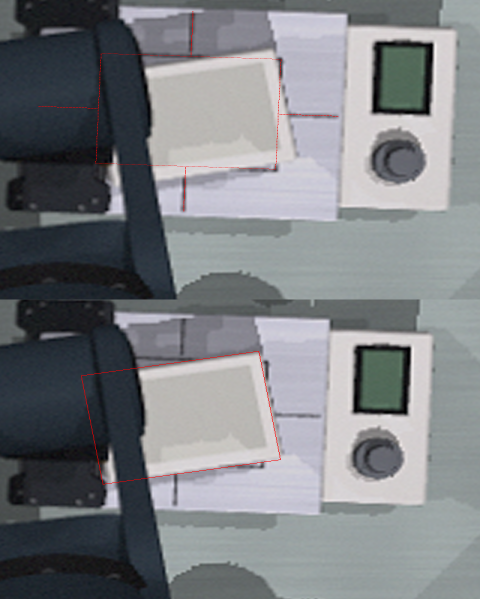

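move_arm --moves '[{"hand": 40, "x": 0.1, "y": 0, "z": -0.01, "wx": 0, "wy": 0, "wz": 0}, {"hand": 40, "x": 0.1, "y": 0, "z": -0.01, "wx": 0, "wy": 0, "wz": 0}, {"hand": 40, "x": 0.1, "y": 0, "z": -0.01, "wx": 0, "wy": 0, "wz": 0}, {"hand": 40, "x": 0.1, "y": 0, "z": -0.01, "wx": 0, "wy": 0, "wz": 0}, {"hand": 40, "x": 0.2, "y": 0, "z": -0.02, "wx": 0, "wy": 0, "wz": 0}, {"hand": 40, "x": 0.4, "y": 0, "z": -0.04, "wx": 0, "wy": 0, "wz": 0}, {"hand": 60, "x": 0, "y": 0, "z": -0.8, "wx": 0, "wy": 0, "wz": 0}, {"hand": 87, "x": 0, "y": 0, "z": -0.9, "wx": 0, "wy": 0, "wz": 0}, {"hand": 87, "x": 0, "y": 0, "z": -0.9, "wx": 0, "wy": 0, "wz": 0}, {"hand": 87, "x": 0, "y": 0, "z": -0.5, "wx": 0, "wy": 6, "wz": 0}, {"hand": 87, "x": 0, "y": -1, "z": 0, "wx": 0, "wy": 0, "wz": 0}, {"hand": 87, "x": 0, "y": -1, "z": 0, "wx": 0, "wy": 0, "wz": 0}, {"hand": 87, "x": 0, "y": -1, "z": 0, "wx": 0, "wy": 0, "wz": 0}, {"hand": 87, "x": 0, "y": -1, "z": 0, "wx": 0, "wy": 0, "wz": 0}, {"hand": 87, "x": 0, "y": 0, "z": 0, "wx": 0, "wy": 0, "wz": 0}]'

```text
time_s: 7.8
position: [0.4916, 0.1578, 0.16]
tcp_rot: [[0.039, 0.999, -0.006], [0.999, -0.039, -0.0], [-0.001, -0.006, -1.0]]
force: [0.4, 0.0, -0.8]
opening: 0.995
```

```bash
python3 look.py pics/f6.png; python3 -c "
from plan import *
plan((.49,.046,.15),177.75,-6)"
```

```text
7.8 [0.4916 0.1578 0.16  ] [ 0.44  0.03 -0.85]
mark [0.5915 0.0317] -2.25 tub [0.5822 0.0354] 7.88 rel mm [-9.38  3.3 ] deg 10.13 scores -80.6 -13.5
t 7.85 pos [0.4948 0.1577 0.1604] shift units now-frame [-4.474 -0.017  0.416] F [ 0.58  0.09 -0.12] open 0.997535356698964
rotvec [ -4.75  -4.75 -89.89] shift after turn [ 0.059 -4.474  0.412]
unit per mm world x,y,z in turned frame: [[-0.0398, 0.0016, 0.0042], [0.0016, 0.04, -0.0002], [-0.0042, 0.0, -0.0398]]
```

View pics/f6.png

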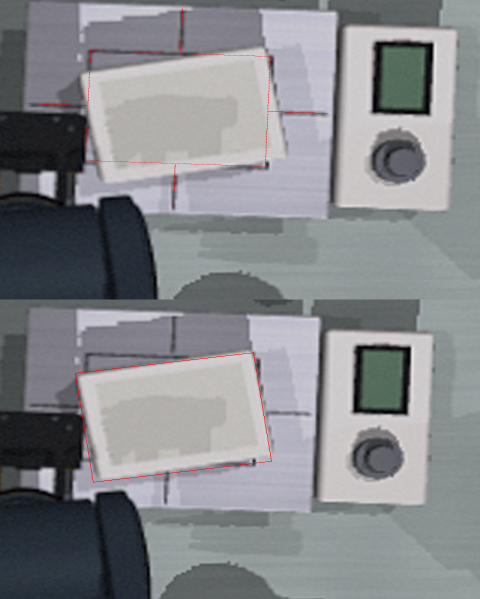

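move_arm --moves '[{"hand": 87, "x": 0, "y": 0, "z": 0, "wx": 0, "wy": 0, "wz": -8.2}, {"hand": 87, "x": 0, "y": 0, "z": 0, "wx": 0, "wy": 0, "wz": -8.2}, {"hand": 87, "x": 0, "y": 0, "z": 0, "wx": 0, "wy": 0, "wz": -8.2}, {"hand": 87, "x": 0, "y": 0, "z": 0, "wx": 0, "wy": 0, "wz": -8.2}, {"hand": 87, "x": 0, "y": 0, "z": 0, "wx": 0, "wy": 0, "wz": -8.2}, {"hand": 87, "x": 0, "y": 0, "z": 0, "wx": 0, "wy": 0, "wz": -8.2}, {"hand": 87, "x": 0, "y": 0, "z": 0, "wx": 0, "wy": 0, "wz": -8.2}, {"hand": 87, "x": 0, "y": 0, "z": 0, "wx": 0, "wy": 0, "wz": -8.2}, {"hand": 87, "x": 0, "y": 0, "z": 0, "wx": 0, "wy": 0, "wz": -8.2}, {"hand": 87, "x": 0, "y": 0, "z": 0, "wx": 0, "wy": 0, "wz": -8.2}, {"hand": 87, "x": 0, "y": 0, "z": 0, "wx": 0, "wy": 0, "wz": -8.0}, {"hand": 87, "x": 0, "y": 0, "z": 0, "wx": 0, "wy": -6, "wz": 0}, {"hand": 87, "x": 0.2, "y": -0.9, "z": 0, "wx": 0, "wy": 0, "wz": 0}, {"hand": 87, "x": 0, "y": -0.9, "z": 0, "wx": 0, "wy": 0, "wz": 0}, {"hand": 87, "x": 0, "y": -0.9, "z": 0, "wx": 0, "wy": 0, "wz": 0}, {"hand": 87, "x": 0, "y": -0.9, "z": 0, "wx": 0, "wy": 0, "wz": 0}, {"hand": 87, "x": 0, "y": -0.9, "z": 0, "wx": 0, "wy": 0, "wz": 0}, {"hand": 87, "x": 0, "y": 0, "z": 0, "wx": 0, "wy": 0, "wz": 0}]'

```text
time_s: 9.65
position: [0.4892, 0.0426, 0.1601]
tcp_rot: [[-0.993, 0.043, 0.107], [0.043, 0.999, -0.005], [-0.108, -0.001, -0.994]]
force: [0.4, 0.2, -0.1]
opening: 1.001
```

```bash
python3 look.py pics/f7.png; python3 -c "
from plan import *
plan((.495,.046,.0825),177.75,-6)"
```

```text
9.65 [0.4892 0.0426 0.1601] [ 0.45  0.16 -0.14]
mark [0.5907 0.0322] -2.25 tub [0.5852 0.0316] 11.73 rel mm [-5.53 -0.74] deg 13.98 scores -54.8 -12.8
t 9.7 pos [0.4886 0.0438 0.16  ] shift units now-frame [0.082 0.099 3.109] F [-0.45  0.6   0.18] open 1.002415643931069
rotvec [-0.02  0.13 -0.2 ] shift after turn [0.075 0.098 3.109]
unit per mm world x,y,z in turned frame: [[-0.0398, 0.0016, 0.0042], [0.0016, 0.04, -0.0002], [-0.0042, 0.0, -0.0398]]
```

View pics/f7.png

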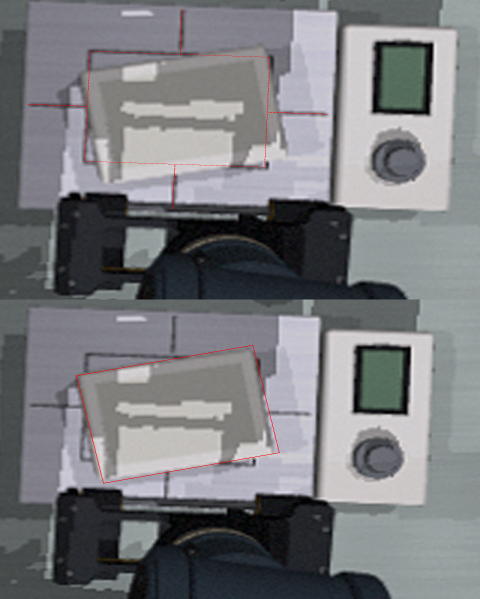

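move_arm --moves '[{"hand": 87, "x": 0.08, "y": 0.1, "z": 0.8, "wx": 0, "wy": 0, "wz": 0}, {"hand": 87, "x": 0, "y": 0, "z": 0.9, "wx": 0, "wy": 0, "wz": 0}, {"hand": 87, "x": 0, "y": 0, "z": 0.9, "wx": 0, "wy": 0, "wz": 0}, {"hand": 87, "x": 0, "y": 0, "z": 0.5, "wx": 0, "wy": 0, "wz": 0}, {"hand": 87, "x": 0, "y": 0, "z": 0, "wx": 0, "wy": 0, "wz": 0}, {"hand": 87, "x": -0.12, "y": 0, "z": 0.0125, "wx": 0, "wy": 0, "wz": 0}, {"hand": 87, "x": -0.12, "y": 0, "z": 0.0125, "wx": 0, "wy": 0, "wz": 0}, {"hand": 87, "x": -0.12, "y": 0, "z": 0.0125, "wx": 0, "wy": 0, "wz": 0}, {"hand": 87, "x": -0.12, "y": 0, "z": 0.0125, "wx": 0, "wy": 0, "wz": 0}, {"hand": 87, "x": -0.12, "y": 0, "z": 0.0125, "wx": 0, "wy": 0, "wz": 0}, {"hand": 87, "x": -0.12, "y": 0, "z": 0.0125, "wx": 0, "wy": 0, "wz": 0}, {"hand": 87, "x": -0.12, "y": 0, "z": 0.0125, "wx": 0, "wy": 0, "wz": 0}, {"hand": 87, "x": -0.12, "y": 0, "z": 0.0125, "wx": 0, "wy": 0, "wz": 0}]'

```text
time_s: 11.0
position: [0.516, 0.0464, 0.0823]
tcp_rot: [[-0.994, 0.04, 0.102], [0.04, 0.999, -0.004], [-0.102, 0.0, -0.995]]
force: [-2.8, 1.0, 0.9]
opening: 0.999
```

```bash
python3 look.py pics/f8.png
```

```text
11.0 [0.516  0.0464 0.0823] [-2.77  1.05  0.9 ]
mark [0.5989 0.0316] -2.25 tub [0.5897 0.0344] 5.94 rel mm [-9.28  2.42] deg 8.19 scores -59.5 -9.9
```

View pics/f8.png

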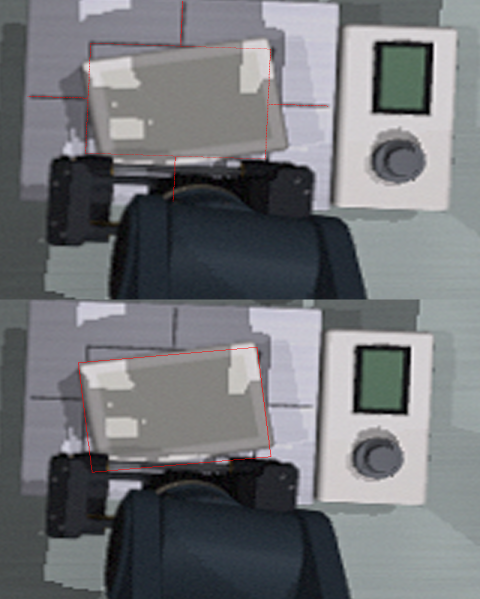

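move_arm --moves '[{"hand": 87, "x": -0.12, "y": 0, "z": 0.0125, "wx": 0, "wy": 0, "wz": 0}, {"hand": 87, "x": -0.12, "y": 0, "z": 0.0125, "wx": 0, "wy": 0, "wz": 0}, {"hand": 87, "x": -0.12, "y": 0, "z": 0.0125, "wx": 0, "wy": 0, "wz": 0}, {"hand": 87, "x": -0.12, "y": 0, "z": 0.0125, "wx": 0, "wy": 0, "wz": 0}]'

```text
time_s: 11.45
position: [0.5293, 0.0458, 0.0824]
tcp_rot: [[-0.994, 0.04, 0.105], [0.04, 0.999, -0.004], [-0.105, 0.0, -0.995]]
force: [-3.8, 1.3, 1.2]
opening: 1.001
```

```bash
python3 look.py pics/f9.png
```

```text
11.45 [0.5293 0.0458 0.0824] [-3.78  1.34  1.18]
mark [0.5969 0.0291] -2.25 tub [0.5984 0.0228] 3.68 rel mm [ 1.75 -6.26] deg 5.93 scores -57.6 -10.1
```

View pics/f9.png

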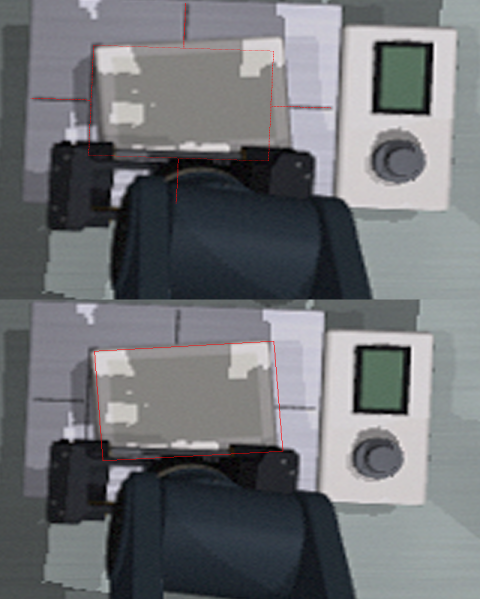

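move_arm --moves '[{"hand": 87, "x": -0.11, "y": 0, "z": 0.0125, "wx": 0, "wy": 0, "wz": 0}, {"hand": 87, "x": -0.11, "y": 0, "z": 0.0125, "wx": 0, "wy": 0, "wz": 0}, {"hand": 87, "x": -0.11, "y": 0, "z": 0.0125, "wx": 0, "wy": 0, "wz": 0}]'

```text
time_s: 11.8
position: [0.5375, 0.0454, 0.0824]
tcp_rot: [[-0.994, 0.04, 0.105], [0.04, 0.999, -0.004], [-0.105, 0.0, -0.995]]
force: [-1.1, 0.6, 1.4]
opening: 0.999
```

```bash
python3 look.py pics/f10.png
```

```text
11.8 [0.5375 0.0454 0.0824] [-1.07  0.62  1.45]
mark [0.5973 0.0287] -2.25 tub [0.6033 0.0199] 1.29 rel mm [ 6.37 -8.58] deg 3.54 scores -62.4 -8.4
```

View pics/f10.png

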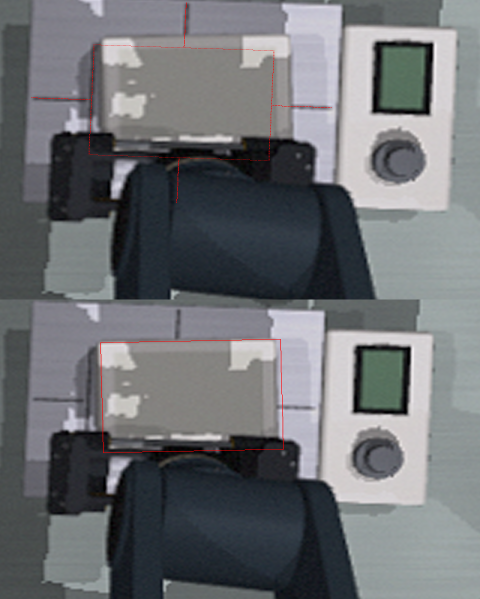

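move_arm --moves '[{"hand": 87, "x": 0.1, "y": 0, "z": -0.01, "wx": 0, "wy": 0, "wz": 0}, {"hand": 87, "x": 0.1, "y": 0, "z": -0.01, "wx": 0, "wy": 0, "wz": 0}, {"hand": 87, "x": 0.1, "y": 0, "z": -0.01, "wx": 0, "wy": 0, "wz": 0}, {"hand": 87, "x": 0.1, "y": 0, "z": -0.01, "wx": 0, "wy": 0, "wz": 0}, {"hand": 87, "x": 0.2, "y": 0, "z": -0.02, "wx": 0, "wy": 0, "wz": 0}, {"hand": 87, "x": 0.5, "y": 0, "z": -0.05, "wx": 0, "wy": 0, "wz": 0}, {"hand": 87, "x": 0.5, "y": 0, "z": -0.05, "wx": 0, "wy": 0, "wz": 0}, {"hand": 87, "x": 0, "y": 0, "z": -0.9, "wx": 0, "wy": 0, "wz": 0}, {"hand": 87, "x": 0, "y": 0, "z": -0.9, "wx": 0, "wy": 0, "wz": 0}, {"hand": 87, "x": 0, "y": 0, "z": -0.9, "wx": 0, "wy": 0, "wz": 0}, {"hand": 87, "x": 0, "y": 0, "z": -0.9, "wx": 0, "wy": 0, "wz": 0}, {"hand": 87, "x": 1, "y": 0, "z": -0.5, "wx": 0, "wy": 0, "wz": 0}, {"hand": 87, "x": 1, "y": 0, "z": 0, "wx": 0, "wy": 0, "wz": 0}, {"hand": 87, "x": 0, "y": 0, "z": 0, "wx": 0, "wy": 0, "wz": 0}]'

```text
time_s: 13.25
position: [0.4319, 0.0501, 0.1785]
tcp_rot: [[-0.994, 0.04, 0.099], [0.04, 0.999, -0.003], [-0.099, 0.001, -0.995]]
force: [-0.4, 0.2, -0.9]
opening: 0.997
```

```bash
python3 look.py pics/f11.png; python3 - <<'E'
from m import *
from rig import bot,vision
s=bot.read_state();w=vision.capture('wrist');np.savez('w11.npz',**w);cv2.imwrite('pics/w11.png',w['image'][:,:,::-1]);print(s['position'])
E
```

```text
13.25 [0.4319 0.0501 0.1785] [-0.36  0.19 -0.88]
mark [0.5891 0.0328] -2.25 tub [0.5944 0.0324] -2.49 rel mm [ 5.3  -0.17] deg -0.24 scores -55.8 -10.9
[0.43484715 0.04967055 0.17891888]
```

View pics/f11.png

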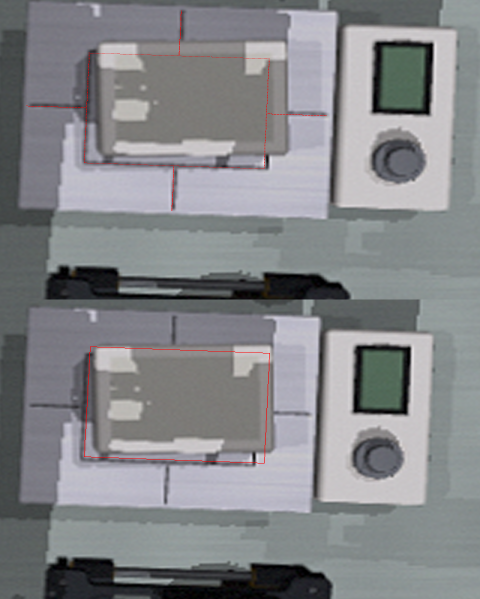

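View pics/w11.png

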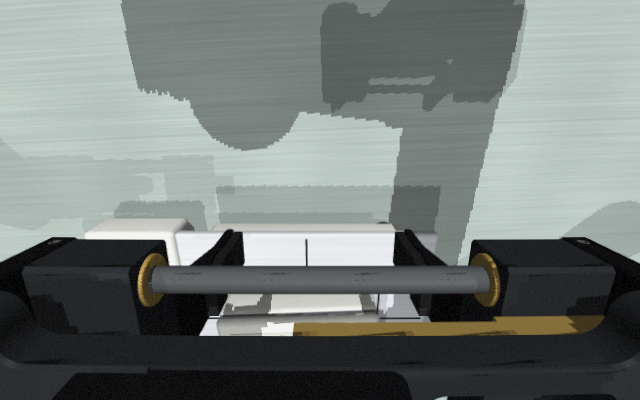

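```bash
python3 - <<'E'
s=open('m.py').read()
s=s.replace("g=cv2.GaussianBlur(g,(0,0),1.5)","""
    c3=dict(c);c3['image']=((P[...,2]>.105)&(P[...,2]<.135)).astype(np.uint8)*200
    lab,st_,cc=cv2.connectedComponents(c3['image'])[1],None,None
    c3['image']=cv2.GaussianBlur(c3['image'],(0,0),.7)
    g=cv2.GaussianBlur(ortho(c3,zt,.4,.7,-.22,.18,.5,M).astype(np.float32),(0,0),3)""").replace("    lab,st_,cc=cv2.connectedComponents(c3['image'])[1],None,None\n","")
s=s.replace("np.clip(i-o,-30,30)","np.clip(i-o,-100,100)")
open('m.py','w').write(s)
E
python3 look.py pics/f12.png
python3 -c "
from m import *
measure(dict(np.load('top0.npz')))"
```

```text
13.35 [0.4368 0.0493 0.1792] [ 0.94 -0.14  0.18]
mark [0.5898 0.0324] -2.25 tub [0.6006 0.0272] 1.34 rel mm [11.06 -4.79] deg 3.59 scores -390.3 -17.4
mark [0.5908 0.0311] -2.25 tub [0.5908 0.0572] 15.24 rel mm [-1.03 26.13] deg 17.49 scores -391.5 -17.4
```

View pics/f12.png

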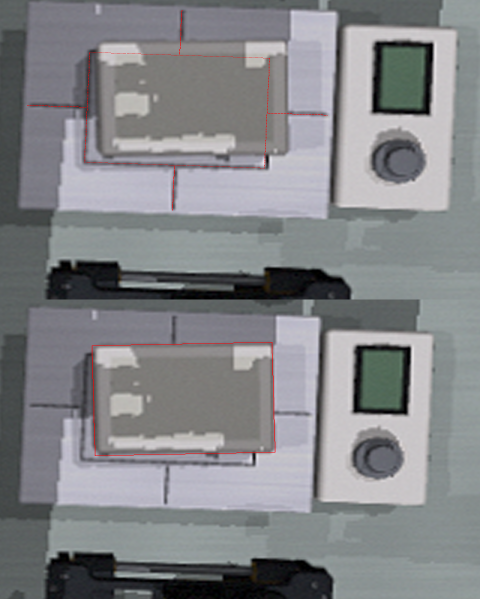

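move_arm --moves '[{"hand": 87, "x": 0, "y": 0, "z": 0, "wx": 0, "wy": 6, "wz": 0}, {"hand": 87, "x": -1, "y": -0.1, "z": 0, "wx": 0, "wy": 0, "wz": 0}, {"hand": 87, "x": -1, "y": -0.1, "z": 0, "wx": 0, "wy": 0, "wz": 0}, {"hand": 87, "x": -1, "y": -0.1, "z": 0, "wx": 0, "wy": 0, "wz": 0}, {"hand": 87, "x": -1, "y": -0.1, "z": 0, "wx": 0, "wy": 0, "wz": 0}, {"hand": 87, "x": -1, "y": -0.1, "z": 0, "wx": 0, "wy": 0, "wz": 0}, {"hand": 87, "x": -1, "y": -0.1, "z": 0, "wx": 0, "wy": 0, "wz": 0}, {"hand": 87, "x": -1, "y": -0.1, "z": 0, "wx": 0, "wy": 0, "wz": 0}, {"hand": 87, "x": -1, "y": -0.1, "z": 0, "wx": 0, "wy": 0, "wz": 0}, {"hand": 87, "x": -1, "y": -0.1, "z": 0, "wx": 0, "wy": 0, "wz": 0}, {"hand": 87, "x": -1, "y": 0, "z": 0, "wx": 0, "wy": 0, "wz": 0}, {"hand": 87, "x": 0, "y": 0, "z": 0, "wx": 0, "wy": 0, "wz": 8.2}, {"hand": 87, "x": 0, "y": 0, "z": 0, "wx": 0, "wy": 0, "wz": 8.2}, {"hand": 87, "x": 0, "y": 0, "z": 0, "wx": 0, "wy": 0, "wz": 8.2}, {"hand": 87, "x": 0, "y": 0, "z": 0, "wx": 0, "wy": 0, "wz": 8.2}, {"hand": 87, "x": 0, "y": 0, "z": 0, "wx": 0, "wy": 0, "wz": 8.2}, {"hand": 87, "x": 0, "y": 0, "z": 0, "wx": 0, "wy": 0, "wz": 8.2}, {"hand": 87, "x": 0, "y": 0, "z": 0, "wx": 0, "wy": 0, "wz": 8.2}, {"hand": 87, "x": 0, "y": 0, "z": 0, "wx": 0, "wy": 0, "wz": 8.2}, {"hand": 87, "x": 0, "y": 0, "z": 0, "wx": 0, "wy": 0, "wz": 8.2}]'

```text
time_s: 15.4
position: [0.6869, 0.0167, 0.1781]
tcp_rot: [[-0.235, 0.972, 0.001], [0.972, 0.235, -0.0], [-0.0, 0.001, -1.0]]
force: [-0.3, -0.2, -0.2]
opening: 0.994
```

move_arm --moves '[{"hand": 87, "x": 0, "y": 0, "z": 0, "wx": 0, "wy": 0, "wz": 8.2}, {"hand": 87, "x": 0, "y": 0, "z": 0, "wx": 0, "wy": 0, "wz": 8.2}, {"hand": 87, "x": 0, "y": 0, "z": 0, "wx": 0, "wy": 0, "wz": 8.2}, {"hand": 87, "x": 0, "y": 0, "z": 0, "wx": 0, "wy": 0, "wz": 8.2}, {"hand": 87, "x": 0, "y": 0, "z": 0, "wx": 0, "wy": 0, "wz": 8.2}, {"hand": 87, "x": 0, "y": 0, "z": 0, "wx": 0, "wy": 0, "wz": 8.2}, {"hand": 87, "x": 0, "y": 0, "z": 0, "wx": 0, "wy": 0, "wz": 8.2}, {"hand": 87, "x": 0, "y": 0, "z": 0, "wx": 0, "wy": 0, "wz": 8.2}, {"hand": 87, "x": 0, "y": 0, "z": 0, "wx": 0, "wy": 0, "wz": 8.2}, {"hand": 87, "x": 0, "y": 0, "z": 0, "wx": 0, "wy": 0, "wz": 8.2}, {"hand": 87, "x": 0, "y": 0, "z": 0, "wx": 0, "wy": 0, "wz": 8.2}, {"hand": 87, "x": 0, "y": 0, "z": 0, "wx": 0, "wy": 0, "wz": 8}, {"hand": 87, "x": 0, "y": 0, "z": 0, "wx": 0, "wy": 0, "wz": 0}]'

```text
time_s: 16.7
position: [0.6867, 0.0167, 0.1782]
tcp_rot: [[0.995, 0.1, 0.001], [0.1, -0.995, -0.0], [0.0, 0.0, -1.0]]
force: [-0.9, 0.2, -0.0]
opening: 1.002
```

```bash
python3 look.py pics/f13.png; python3 -c "
from plan import *
plan((.683,.026,.0825),-2.25,-6)"
```

```text
16.7 [0.6867 0.0167 0.1782] [-0.93  0.25 -0.03]
mark [0.5903 0.0333] -2.25 tub [0.6009 0.027 ] 1.09 rel mm [10.87 -5.87] deg 3.34 scores -399.9 -9.6
t 16.75 pos [0.6865 0.0168 0.1783] shift units now-frame [-0.101 -0.382  3.83 ] F [-0.25  0.36 -0.59] open 1.0047915983296556
rotvec [ 0.43 -6.01  8.11] shift after turn [ 0.248 -0.364  3.825]
unit per mm world x,y,z in turned frame: [[0.0398, -0.0016, -0.0042], [-0.0016, -0.04, 0.0002], [-0.0042, 0.0, -0.0398]]
```

View pics/f13.png

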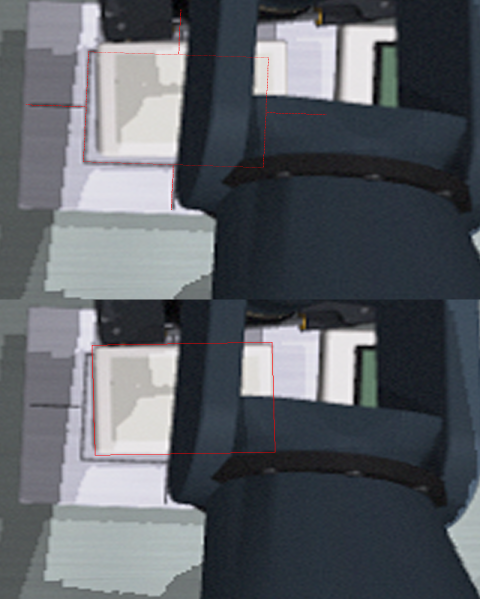

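move_arm --moves '[{"hand": 87, "x": 0, "y": 0, "z": 0, "wx": 0, "wy": 0, "wz": 8.1}, {"hand": 87, "x": 0, "y": 0, "z": 0, "wx": 0, "wy": -6, "wz": 0}, {"hand": 87, "x": 0.25, "y": -0.36, "z": 0.8, "wx": 0, "wy": 0, "wz": 0}, {"hand": 87, "x": 0, "y": 0, "z": 0.9, "wx": 0, "wy": 0, "wz": 0}, {"hand": 87, "x": 0, "y": 0, "z": 0.9, "wx": 0, "wy": 0, "wz": 0}, {"hand": 87, "x": 0, "y": 0, "z": 0.8, "wx": 0, "wy": 0, "wz": 0}, {"hand": 87, "x": 0, "y": 0, "z": 0.42, "wx": 0, "wy": 0, "wz": 0}, {"hand": 87, "x": 0, "y": 0, "z": 0, "wx": 0, "wy": 0, "wz": 0}, {"hand": 87, "x": -0.12, "y": 0, "z": 0.0125, "wx": 0, "wy": 0, "wz": 0}, {"hand": 87, "x": -0.12, "y": 0, "z": 0.0125, "wx": 0, "wy": 0, "wz": 0}, {"hand": 87, "x": -0.12, "y": 0, "z": 0.0125, "wx": 0, "wy": 0, "wz": 0}, {"hand": 87, "x": -0.12, "y": 0, "z": 0.0125, "wx": 0, "wy": 0, "wz": 0}, {"hand": 87, "x": -0.12, "y": 0, "z": 0.0125, "wx": 0, "wy": 0, "wz": 0}]'

```text
time_s: 18.05
position: [0.6675, 0.0266, 0.084]
tcp_rot: [[0.994, -0.041, -0.102], [-0.041, -0.999, 0.004], [-0.102, 0.0, -0.995]]
force: [1.3, 0.7, 0.7]
opening: 1.001
```

```bash
python3 look.py pics/f14.png; python3 -c "
from plan import *
plan((.683,.026,.0825),-2.25,-6)"
```

```text
18.05 [0.6675 0.0266 0.084 ] [1.32 0.73 0.67]
mark [0.5893 0.0333] -2.25 tub [0.6004 0.027 ] 1.85 rel mm [11.41 -5.9 ] deg 4.1 scores -273.3 -10.8
t 18.1 pos [0.6669 0.0267 0.0839] shift units now-frame [ 0.648  0.002 -0.011] F [-0.22 -0.93 -0.12] open 0.9972528831743563
rotvec [-0.01 -0.05 -0.12] shift after turn [ 0.648  0.003 -0.011]
unit per mm world x,y,z in turned frame: [[0.0398, -0.0016, -0.0042], [-0.0016, -0.04, 0.0002], [-0.0042, 0.0, -0.0398]]
```

View pics/f14.png

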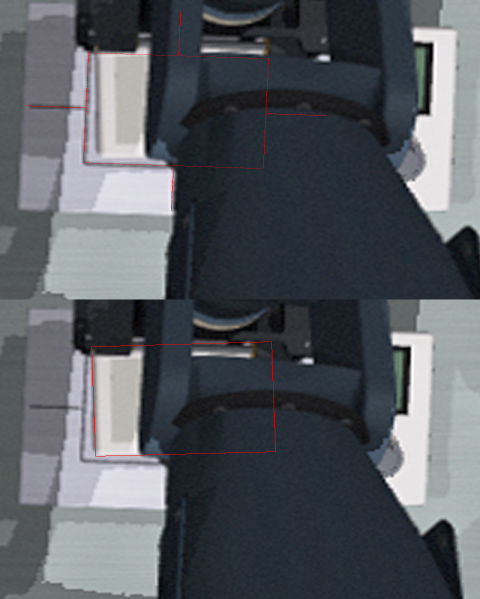

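move_arm --moves '[{"hand": 87, "x": -0.12, "y": 0, "z": 0.02, "wx": 0, "wy": 0, "wz": 0}, {"hand": 87, "x": -0.12, "y": 0, "z": 0.02, "wx": 0, "wy": 0, "wz": 0}, {"hand": 87, "x": -0.12, "y": 0, "z": 0.02, "wx": 0, "wy": 0, "wz": 0}, {"hand": 87, "x": -0.12, "y": 0, "z": 0.02, "wx": 0, "wy": 0, "wz": 0}, {"hand": 87, "x": -0.12, "y": 0, "z": 0.02, "wx": 0, "wy": 0, "wz": 0}]'

```text
time_s: 18.6
position: [0.6525, 0.0271, 0.0828]
tcp_rot: [[0.994, -0.042, -0.103], [-0.041, -0.999, 0.004], [-0.103, 0.0, -0.995]]
force: [3.2, -0.1, 2.1]
opening: 0.998
```

```bash
python3 look.py pics/f15.png
```

```text
18.6 [0.6525 0.0271 0.0828] [ 3.23 -0.1   2.13]
mark [0.5819 0.0354] -2.25 tub [0.6036 0.0437] 17.52 rel mm [21.35  9.16] deg 19.77 scores -76.4 -2.6
```

View pics/f15.png

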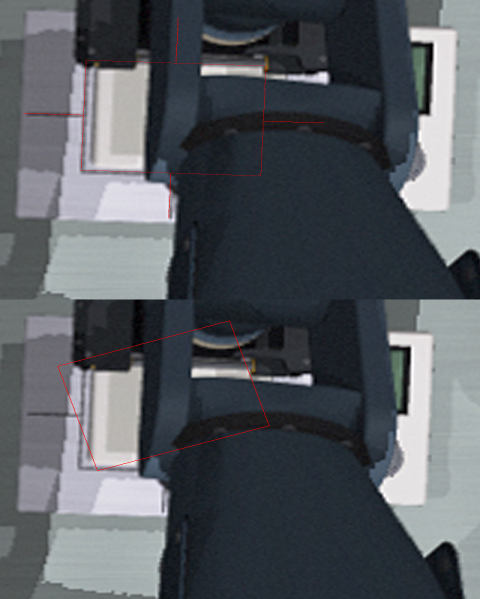

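move_arm --moves '[{"hand": 87, "x": -0.1, "y": 0, "z": 0.0125, "wx": 0, "wy": 0, "wz": 0}, {"hand": 87, "x": -0.1, "y": 0, "z": 0.0125, "wx": 0, "wy": 0, "wz": 0}, {"hand": 87, "x": 0, "y": 0, "z": 0, "wx": 0, "wy": 0, "wz": 0}]'

```text
time_s: 18.95
position: [0.6467, 0.0276, 0.0823]
tcp_rot: [[0.994, -0.042, -0.105], [-0.042, -0.999, 0.005], [-0.105, -0.0, -0.995]]
force: [3.0, -1.0, 2.9]
opening: 1.002
```

move_arm --moves '[{"hand": 87, "x": 0.1, "y": 0, "z": -0.01, "wx": 0, "wy": 0, "wz": 0}, {"hand": 87, "x": 0.1, "y": 0, "z": -0.01, "wx": 0, "wy": 0, "wz": 0}, {"hand": 87, "x": 0.1, "y": 0, "z": -0.01, "wx": 0, "wy": 0, "wz": 0}, {"hand": 87, "x": 0.1, "y": 0, "z": -0.01, "wx": 0, "wy": 0, "wz": 0}, {"hand": 87, "x": 0.2, "y": 0, "z": -0.02, "wx": 0, "wy": 0, "wz": 0}, {"hand": 87, "x": 0.5, "y": 0, "z": -0.05, "wx": 0, "wy": 0, "wz": 0}, {"hand": 87, "x": 0.3, "y": 0, "z": -0.9, "wx": 0, "wy": 0, "wz": 0}, {"hand": 87, "x": 0, "y": 0, "z": -0.9, "wx": 0, "wy": 0, "wz": 0}, {"hand": 87, "x": 0, "y": 0, "z": -0.9, "wx": 0, "wy": 0, "wz": 0}, {"hand": 87, "x": 0, "y": 0, "z": -0.9, "wx": 0, "wy": 0, "wz": 0}, {"hand": 87, "x": 0, "y": 1, "z": -0.5, "wx": 0, "wy": 6, "wz": 0}, {"hand": 87, "x": 0, "y": 1, "z": 0, "wx": 0, "wy": 0, "wz": 0}, {"hand": 87, "x": 0, "y": 1, "z": 0, "wx": 0, "wy": 0, "wz": 0}, {"hand": 87, "x": 0, "y": 1, "z": 0, "wx": 0, "wy": 0, "wz": 0}, {"hand": 87, "x": 0, "y": 1, "z": 0, "wx": 0, "wy": 0, "wz": 0}, {"hand": 87, "x": 0, "y": 1, "z": 0, "wx": 0, "wy": 0, "wz": 0}]'

```text
time_s: 20.55
position: [0.6855, -0.1247, 0.1826]
tcp_rot: [[0.999, -0.042, -0.003], [-0.042, -0.999, 0.001], [-0.003, -0.001, -1.0]]
force: [-0.6, -0.9, 0.0]
opening: 0.998
```

```bash
python3 look.py pics/f16.png
```

```text
20.55 [ 0.6855 -0.1247  0.1826] [-0.6  -0.87  0.03]
mark [0.5904 0.0325] -2.25 tub [0.5915 0.0284] -1.83 rel mm [ 1.33 -4.07] deg 0.42 scores -380.7 -15.3
```

View pics/f16.png

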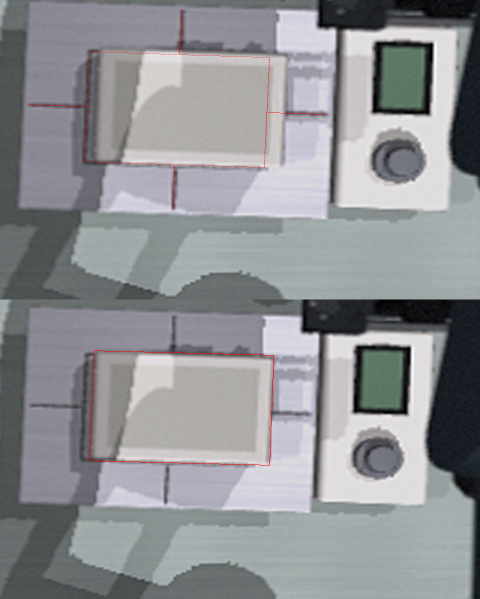

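```bash
cat > zoom.py <<'E'
import sys
from m import *
from rig import bot,vision
c=vision.capture('top');np.savez(sys.argv[1]+'.npz',**c)
mk,tub=measure(c)
o=ortho(c,.12,.51,.67,-.06,.13,.25)
def px(P): return np.c_[(.13-P[:,1])/.00025,(.67-P[:,0])/.00025]
bx=np.array([[sx*.055,sy*.075] for sx,sy in [(1,1),(1,-1),(-1,-1),(-1,1)]])@R(tub[2]).T+tub[:2]
cv2.polylines(o,[px(bx).astype(np.int32)],True,(255,0,0),1)
cv2.imwrite(f'pics/{sys.argv[1]}.png',o[:,:,::-1])
E
python3 zoom.py z17
```

```text
mark [0.5905 0.0325] -2.25 tub [0.5916 0.0285] -1.9 rel mm [ 1.3  -3.98] deg 0.35 scores -382.8 -12.7
```

View pics/z17.png

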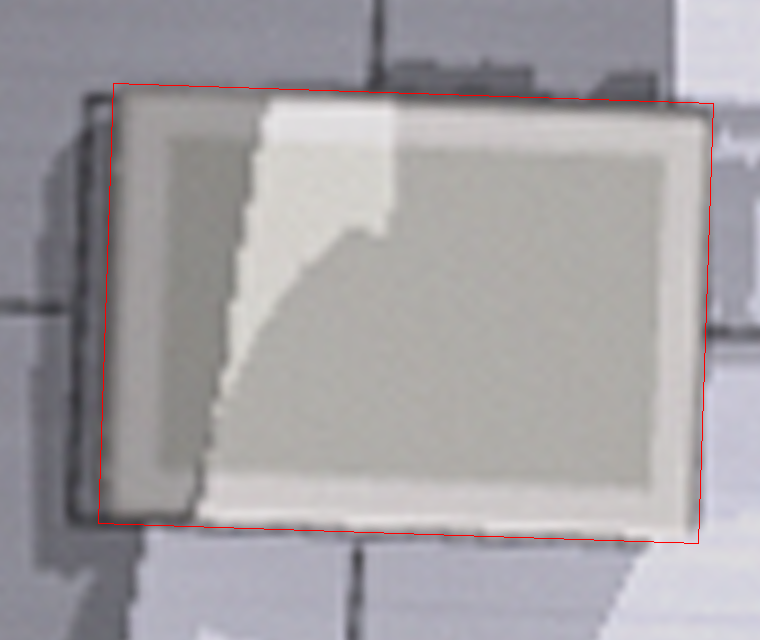

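move_arm --moves '[{"hand": 60, "x": 0, "y": 0, "z": 0, "wx": 0, "wy": 0, "wz": -8.2}, {"hand": 60, "x": 0, "y": 0, "z": 0, "wx": 0, "wy": 0, "wz": -8.2}, {"hand": 60, "x": 0, "y": 0, "z": 0, "wx": 0, "wy": 0, "wz": -8.2}, {"hand": 60, "x": 0, "y": 0, "z": 0, "wx": 0, "wy": 0, "wz": -8.2}, {"hand": 60, "x": 0, "y": 0, "z": 0, "wx": 0, "wy": 0, "wz": -8.2}, {"hand": 60, "x": 0, "y": 0, "z": 0, "wx": 0, "wy": 0, "wz": -8.2}, {"hand": 60, "x": 0, "y": 0, "z": 0, "wx": 0, "wy": 0, "wz": -8.2}, {"hand": 60, "x": 0, "y": 0, "z": 0, "wx": 0, "wy": 0, "wz": -8.2}, {"hand": 60, "x": 0, "y": 0, "z": 0, "wx": 0, "wy": 0, "wz": -8.2}, {"hand": 60, "x": 0, "y": 0, "z": 0, "wx": 0, "wy": 0, "wz": -8.2}, {"hand": 60, "x": 0, "y": 0, "z": 0, "wx": 0, "wy": 0, "wz": -8.0}, {"hand": 60, "x": 0, "y": 0, "z": 0, "wx": 0, "wy": 6, "wz": 0}, {"hand": 60, "x": 0.5, "y": -1, "z": 0, "wx": 0, "wy": 0, "wz": 0}, {"hand": 60, "x": 0.5, "y": -1, "z": 0, "wx": 0, "wy": 0, "wz": 0}, {"hand": 60, "x": 0.5, "y": -1, "z": 0, "wx": 0, "wy": 0, "wz": 0}, {"hand": 60, "x": 0.5, "y": -1, "z": 0, "wx": 0, "wy": 0, "wz": 0}, {"hand": 60, "x": 0, "y": 0, "z": 0, "wx": 0, "wy": 0, "wz": 0}]'

```text
time_s: 22.35
position: [0.5841, -0.0667, 0.1881]
tcp_rot: [[0.04, 0.999, -0.002], [0.993, -0.04, 0.108], [0.108, -0.007, -0.994]]
force: [0.0, 0.4, 0.0]
opening: 0.693
```

```bash
python3 look.py pics/f18.png; python3 -c "
from plan import *
plan((.587,-.072,.0825),87.75,6)"
```

```text
22.35 [ 0.5841 -0.0667  0.1881] [0.03 0.41 0.04]
mark [0.5904 0.0325] -2.25 tub [0.5913 0.0286] -2.16 rel mm [ 1.04 -3.87] deg 0.09 scores -384.1 -14.8
t 22.4 pos [ 0.5868 -0.0682  0.1884] shift units now-frame [-0.599  0.024  4.198] F [-0.56 -0.32  0.84] open 0.6905867732374918
rotvec [-0.14 -0.08 -0.07] shift after turn [-0.593  0.013  4.198]
unit per mm world x,y,z in turned frame: [[0.0016, 0.04, 0.0002], [0.0398, -0.0016, 0.0042], [0.0042, 0.0, -0.0398]]
```

View pics/f18.png

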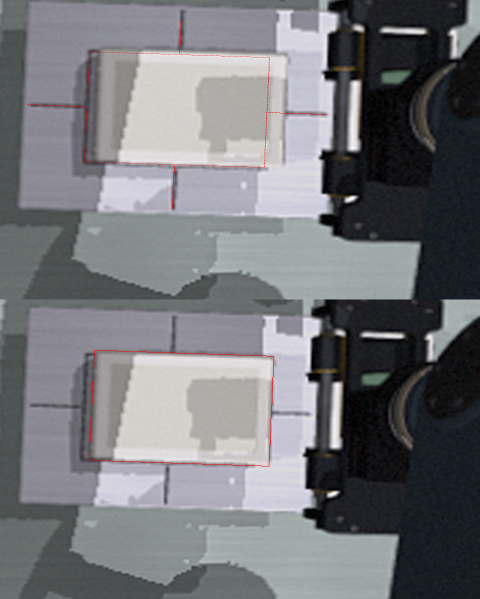

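move_arm --moves '[{"hand": 60, "x": -0.6, "y": 0, "z": 0.8, "wx": 0, "wy": 0, "wz": 0}, {"hand": 60, "x": 0, "y": 0, "z": 0.9, "wx": 0, "wy": 0, "wz": 0}, {"hand": 60, "x": 0, "y": 0, "z": 0.9, "wx": 0, "wy": 0, "wz": 0}, {"hand": 60, "x": 0, "y": 0, "z": 0.9, "wx": 0, "wy": 0, "wz": 0}, {"hand": 60, "x": 0, "y": 0, "z": 0.69, "wx": 0, "wy": 0, "wz": 0}, {"hand": 60, "x": 0, "y": 0, "z": 0, "wx": 0, "wy": 0, "wz": 0}, {"hand": 60, "x": 0.12, "y": 0, "z": 0.0125, "wx": 0, "wy": 0, "wz": 0}, {"hand": 60, "x": 0.12, "y": 0, "z": 0.0125, "wx": 0, "wy": 0, "wz": 0}, {"hand": 60, "x": 0.12, "y": 0, "z": 0.0125, "wx": 0, "wy": 0, "wz": 0}, {"hand": 60, "x": 0.12, "y": 0, "z": 0.0125, "wx": 0, "wy": 0, "wz": 0}, {"hand": 60, "x": 0.12, "y": 0, "z": 0.0125, "wx": 0, "wy": 0, "wz": 0}, {"hand": 60, "x": 0.12, "y": 0, "z": 0.0125, "wx": 0, "wy": 0, "wz": 0}]'

```text
time_s: 23.6
position: [0.5895, -0.0563, 0.0833]
tcp_rot: [[0.041, 0.999, 0.005], [0.994, -0.041, 0.104], [0.104, 0.001, -0.995]]
force: [-0.5, -2.0, 0.2]
opening: 0.687
```

```bash
python3 look.py pics/f19.png
```

```text
23.6 [ 0.5895 -0.0563  0.0833] [-0.49 -2.02  0.24]
mark [0.5903 0.0349] -2.25 tub [0.5915 0.0308] -1.92 rel mm [ 1.35 -4.06] deg 0.33 scores -385.2 -10.5
```

View pics/f19.png

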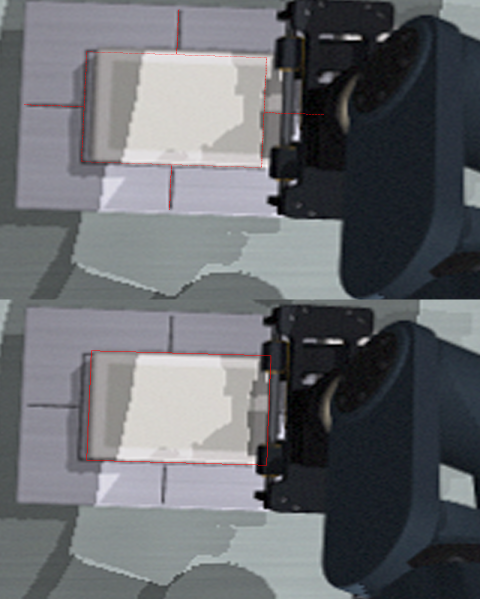

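move_arm --moves '[{"hand": 60, "x": 0.1, "y": 0, "z": 0.0125, "wx": 0, "wy": 0, "wz": 0}, {"hand": 60, "x": 0.1, "y": 0, "z": 0.0125, "wx": 0, "wy": 0, "wz": 0}, {"hand": 60, "x": 0.1, "y": 0, "z": 0.0125, "wx": 0, "wy": 0, "wz": 0}]'

```text
time_s: 23.95
position: [0.59, -0.0494, 0.0829]
tcp_rot: [[0.041, 0.999, 0.006], [0.994, -0.042, 0.103], [0.103, 0.001, -0.995]]
force: [-1.0, -3.4, 3.8]
opening: 0.689
```

```bash
python3 look.py pics/f20.png
```

```text
23.95 [ 0.59   -0.0494  0.0829] [-0.97 -3.42  3.81]
mark [0.5912 0.0416] -2.25 tub [0.5921 0.0376] -1.54 rel mm [ 1.05 -3.97] deg 0.71 scores -382.3 -12.8
```

move_arm --moves '[{"hand": 60, "x": 0.08, "y": 0, "z": 0.008, "wx": 0, "wy": 0, "wz": 0}, {"hand": 60, "x": 0.08, "y": 0, "z": 0.008, "wx": 0, "wy": 0, "wz": 0}]'

```text
time_s: 24.2
position: [0.59, -0.0451, 0.0829]
tcp_rot: [[0.042, 0.999, 0.005], [0.994, -0.042, 0.104], [0.104, 0.001, -0.995]]
force: [0.6, -3.8, 1.9]
opening: 0.694
```

```bash
python3 look.py pics/f21.png
```

```text
24.2 [ 0.59   -0.0451  0.0829] [ 0.58 -3.82  1.93]
mark [0.5912 0.0443] -2.25 tub [0.5921 0.0418] -1.67 rel mm [ 1.04 -2.5 ] deg 0.58 scores -385.5 -9.0
```

move_arm --moves '[{"hand": 60, "x": 0.06, "y": 0, "z": 0.006, "wx": 0, "wy": 0, "wz": 0}, {"hand": 60, "x": 0.05, "y": 0, "z": 0.006, "wx": 0, "wy": 0, "wz": 0}]'

```text
time_s: 24.45
position: [0.59, -0.0421, 0.0828]
tcp_rot: [[0.041, 0.999, 0.005], [0.994, -0.042, 0.104], [0.104, 0.001, -0.995]]
force: [-0.5, -4.1, 3.2]
opening: 0.69
```

```bash
python3 look.py pics/f22.png;python3 zoom.py z22
```

```text
24.45 [ 0.59   -0.0421  0.0828] [-0.51 -4.06  3.16]
mark [0.5899 0.0437] -2.25 tub [0.5921 0.0447] -1.77 rel mm [2.22 1.03] deg 0.48 scores -379.6 -6.7
mark [0.5907 0.0436] -2.25 tub [0.5919 0.0451] -1.97 rel mm [1.17 1.53] deg 0.28 scores -384.8 -7.5
```

View pics/f22.png

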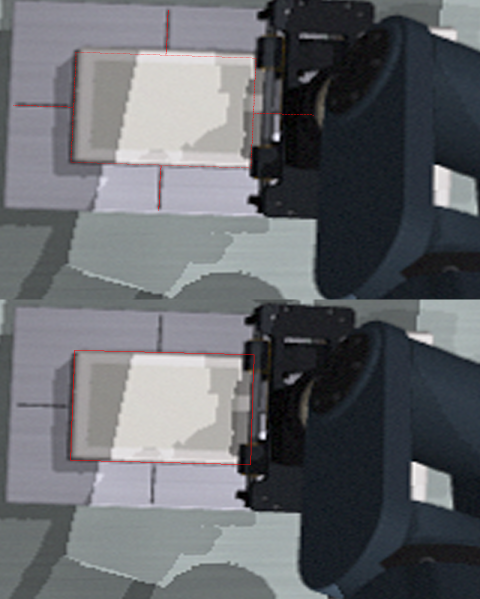

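View pics/z22.png

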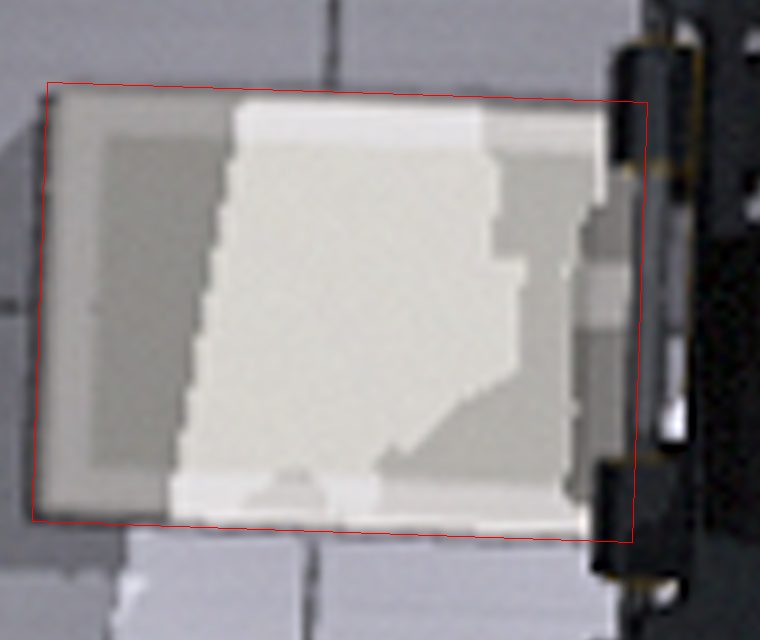

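move_arm --moves '[{"hand": 60, "x": -0.1, "y": 0, "z": -0.01, "wx": 0, "wy": 0, "wz": 0}, {"hand": 60, "x": -0.1, "y": 0, "z": -0.01, "wx": 0, "wy": 0, "wz": 0}, {"hand": 60, "x": -0.1, "y": 0, "z": -0.01, "wx": 0, "wy": 0, "wz": 0}, {"hand": 60, "x": -0.1, "y": 0, "z": -0.01, "wx": 0, "wy": 0, "wz": 0}, {"hand": 60, "x": -0.15, "y": 0, "z": -0.015, "wx": 0, "wy": 0, "wz": 0}, {"hand": 60, "x": -0.3, "y": 0, "z": -0.03, "wx": 0, "wy": 0, "wz": 0}, {"hand": 60, "x": -0.3, "y": 0, "z": -0.8, "wx": 0, "wy": 0, "wz": 0}, {"hand": 60, "x": 0, "y": 0, "z": -0.9, "wx": 0, "wy": 0, "wz": 0}, {"hand": 60, "x": 0, "y": 0, "z": -0.9, "wx": 0, "wy": 0, "wz": 0}, {"hand": 60, "x": 0, "y": 0, "z": -0.9, "wx": 0, "wy": 0, "wz": 0}, {"hand": 30, "x": -0.8, "y": 0, "z": -0.4, "wx": 0, "wy": -6, "wz": 0}, {"hand": 10, "x": -0.9, "y": -0.6, "z": 0, "wx": 0, "wy": 0, "wz": 0}, {"hand": 0, "x": -0.9, "y": -0.6, "z": 0, "wx": 0, "wy": 0, "wz": 0}, {"hand": 0, "x": -0.3, "y": -0.6, "z": 0, "wx": 0, "wy": 0, "wz": 0}, {"hand": 0, "x": 0, "y": 0, "z": 0, "wx": 0, "wy": 0, "wz": 0}]'

```text
time_s: 26.05
position: [0.538, -0.1521, 0.1763]
tcp_rot: [[0.044, 0.999, -0.003], [0.999, -0.044, 0.001], [0.001, -0.003, -1.0]]
force: [0.4, 0.2, -0.0]
opening: 0.323
```

```bash
python3 look.py pics/f23.png;python3 zoom.py z23; python3 - <<'E'
from m import *
from rig import vision
c=vision.capture('scene');np.savez('s23.npz',**c)
cv2.imwrite('pics/s23.png',c['image'][110:250,160:380,::-1].repeat(3,0).repeat(3,1))
E
```

```text
26.05 [ 0.538  -0.1521  0.1763] [ 0.39  0.21 -0.01]
mark [0.5905 0.0317] -2.25 tub [0.5917 0.0337] -1.75 rel mm [1.16 2.05] deg 0.5 scores -382.7 -10.6
mark [0.5904 0.0314] -2.25 tub [0.5919 0.0339] -2.04 rel mm [1.4  2.52] deg 0.21 scores -387.1 -11.7
```

View pics/f23.png

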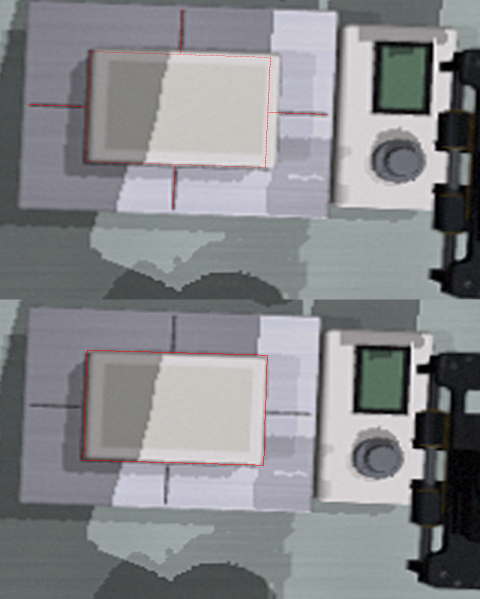

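View pics/z23.png

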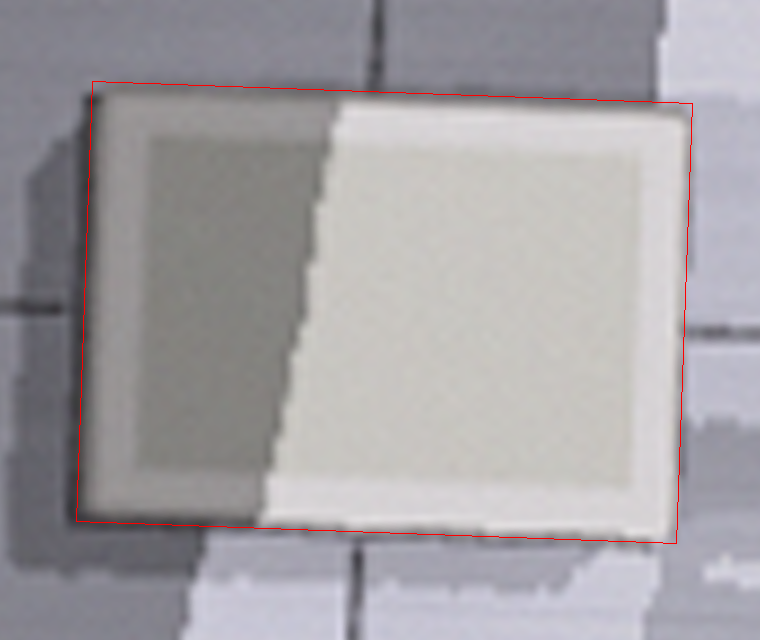

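View pics/s23.png

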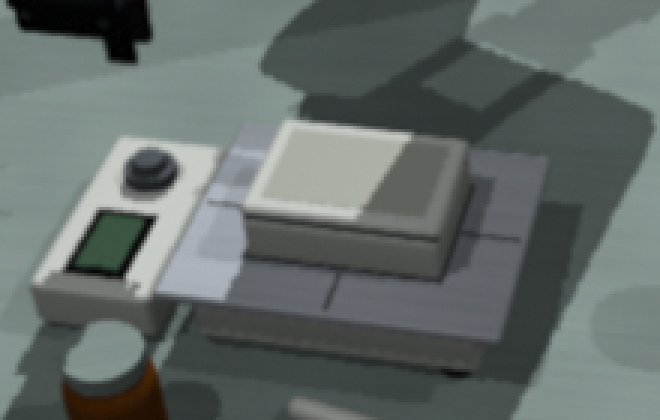

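```bash
cat > prof.py <<'E'
import sys
from m import *
def prof(c,mk=(.5905,.0317,np.radians(-2.25)),tb=(.5912,.0335,np.radians(-2.0))):
    g=cv2.GaussianBlur(cv2.cvtColor(np.asarray(c['image']),cv2.COLOR_RGB2GRAY),(0,0),.5).astype(np.float32)
    def at(P,z):
        uv=proj(c,np.c_[P,np.full(len(P),z)]).astype(np.float32);return cv2.remap(g,uv[:,:1],uv[:,1:],cv2.INTER_CUBIC).ravel()
    mk=np.array(mk);tb=np.array(tb)
    d=np.arange(-.008,.0081,.00025)
    print('centre lines (min offset mm from assumed)')
    for nm,a,n,rng in [('+x arm',(1,0),(0,1),(.06,.098)),('-x arm',(-1,0),(0,1),(.06,.098)),('+y arm',(0,1),(1,0),(.08,.12)),('-y arm',(0,-1),(1,0),(.08,.12))]:
        a=np.array(a);n=np.array(n);out=[]
        for part in np.array_split(np.linspace(*rng,40),4):
            p=np.mean([at((a*t+d[:,None]*n)@R(mk[2]).T+mk[:2],.07) for t in part],0)
            q=p.max()-p;q=np.clip(q-q.max()*.5,0,None);
            k=np.argmin(p);w=q*(abs(d-d[k])<.003);out.append(round(1000*(w*d).sum()/w.sum(),2))
        print(nm,out)
    print('tub edges: steepest outward fall, mm from half size')
    for nm,n,t,h,L in [('+x',(1,0),(0,1),.055,.075),('-x',(-1,0),(0,1),.055,.075),('+y',(0,1),(1,0),.075,.055),('-y',(0,-1),(1,0),.075,.055)]:
        n=np.array(n);t=np.array(t);out=[]
        for part in np.array_split(np.linspace(-.85*L,.85*L,60),6):
            p=np.mean([at((n*(h+d[:,None])+t*s)@R(tb[2]).T+tb[:2],.12) for s in part],0)
            gr=np.gradient(p);k=np.argmax(abs(gr)*(abs(d)<.005));out.append((round(1000*d[k],2),int(np.sign(gr[k])*abs(gr[k])*4)))
        print(nm,out)
if __name__=='__main__': prof(dict(np.load(sys.argv[1])))
E
python3 prof.py z23.npz
```

```text
centre lines (min offset mm from assumed)
+x arm [np.float64(0.06), np.float64(-0.14), np.float64(-0.01), np.float64(0.29)]
-x arm [np.float64(-0.16), np.float64(-0.1), np.float64(0.21), np.float64(0.29)]
+y arm [np.float64(-0.2), np.float64(0.0), np.float64(0.2), np.float64(0.11)]
-y arm [np.float64(0.31), np.float64(0.3), np.float64(0.52), np.float64(0.36)]
tub edges: steepest outward fall, mm from half size
+x [(np.float64(-2.25), -24), (np.float64(-1.75), -24), (np.float64(-2.5), -23), (np.float64(-1.75), -21), (np.float64(-2.75), -9), (np.float64(-2.0), -9)]
-x [(np.float64(-2.25), -22), (np.float64(-2.25), -23), (np.float64(-2.5), -23), (np.float64(-2.25), -22), (np.float64(0.75), 18), (np.float64(-3.0), -19)]
+y [(np.float64(-1.0), -17), (np.float64(-2.5), -16), (np.float64(-1.75), -19), (np.float64(-1.0), -16), (np.float64(-2.0), -19), (np.float64(-1.25), -19)]
-y [(np.float64(-1.75), -21), (np.float64(-2.25), -21), (np.float64(-2.25), -19), (np.float64(-2.5), -12), (np.float64(-2.0), -16), (np.float64(-2.25), -18)]
```

move_arm --moves '[{"hand": 60, "x": 1, "y": 0.25, "z": -0.2, "wx": 0, "wy": 0, "wz": 0}, {"hand": 60, "x": 1, "y": 0.2, "z": 0, "wx": 0, "wy": 0, "wz": 0}, {"hand": 60, "x": 1, "y": 0.2, "z": 0, "wx": 0, "wy": 0, "wz": 0}, {"hand": 60, "x": 1, "y": 0.2, "z": 0, "wx": 0, "wy": 0, "wz": 0}, {"hand": 60, "x": 1, "y": 0.2, "z": 0, "wx": 0, "wy": 0, "wz": 0}, {"hand": 60, "x": 1, "y": 0.2, "z": 0, "wx": 0, "wy": 0, "wz": 0}, {"hand": 60, "x": 1, "y": 0.2, "z": 0, "wx": 0, "wy": 0, "wz": 0}, {"hand": 60, "x": 1, "y": 0.2, "z": 0, "wx": 0, "wy": 0, "wz": 0}, {"hand": 60, "x": 1, "y": 0.2, "z": 0, "wx": 0, "wy": 0, "wz": 0}, {"hand": 60, "x": 1, "y": 0.2, "z": 0, "wx": 0, "wy": 0, "wz": 0}, {"hand": 60, "x": 1, "y": 0, "z": 0, "wx": 0, "wy": 0, "wz": 0}, {"hand": 60, "x": 0.8, "y": 0, "z": 0, "wx": 0, "wy": 0, "wz": 0}, {"hand": 60, "x": 0, "y": 0, "z": 0, "wx": 0, "wy": -6, "wz": 0}, {"hand": 60, "x": 0, "y": 0, "z": 0, "wx": 0, "wy": 0, "wz": 0}]'

```text
time_s: 27.6
position: [0.6039, 0.145, 0.1813]
tcp_rot: [[0.036, 0.999, -0.003], [0.994, -0.036, -0.104], [-0.104, 0.0, -0.995]]
force: [0.0, -0.2, 0.1]
opening: 0.69
```

```bash
python3 -c "
from plan import *
plan((.5955,.134,.0825),87.75,-6)"
```

```text
t 27.6 pos [0.6039 0.145  0.1813] shift units now-frame [-0.038 -0.321  3.976] F [ 0.02 -0.16  0.06] open 0.6897696619211259
rotvec [ 0.04 -0.03  0.17] shift after turn [-0.036 -0.318  3.977]
unit per mm world x,y,z in turned frame: [[0.0016, 0.04, -0.0002], [0.0398, -0.0016, -0.0042], [-0.0042, 0.0, -0.0398]]
```

move_arm --moves '[{"hand": 60, "x": -0.04, "y": -0.32, "z": 0.9, "wx": 0, "wy": 0, "wz": 0}, {"hand": 60, "x": 0, "y": 0, "z": 0.9, "wx": 0, "wy": 0, "wz": 0}, {"hand": 60, "x": 0, "y": 0, "z": 0.9, "wx": 0, "wy": 0, "wz": 0}, {"hand": 60, "x": 0, "y": 0, "z": 0.8, "wx": 0, "wy": 0, "wz": 0}, {"hand": 60, "x": 0, "y": 0, "z": 0.48, "wx": 0, "wy": 0, "wz": 0}, {"hand": 60, "x": 0, "y": 0, "z": 0, "wx": 0, "wy": 0, "wz": 0}, {"hand": 60, "x": -0.12, "y": 0, "z": 0.0125, "wx": 0, "wy": 0, "wz": 0}, {"hand": 60, "x": -0.12, "y": 0, "z": 0.0125, "wx": 0, "wy": 0, "wz": 0}, {"hand": 60, "x": -0.12, "y": 0, "z": 0.0125, "wx": 0, "wy": 0, "wz": 0}, {"hand": 60, "x": -0.12, "y": 0, "z": 0.0125, "wx": 0, "wy": 0, "wz": 0}, {"hand": 60, "x": -0.12, "y": 0, "z": 0.0125, "wx": 0, "wy": 0, "wz": 0}]'

```text
time_s: 28.7
position: [0.595, 0.1152, 0.0834]
tcp_rot: [[0.042, 0.999, -0.003], [0.994, -0.042, -0.104], [-0.104, 0.001, -0.995]]
force: [-0.4, 1.8, 1.7]
opening: 0.693
```

```bash
python3 look.py pics/f24.png
```

```text
28.7 [0.595  0.1152 0.0834] [-0.37  1.84  1.73]
mark [0.5908 0.028 ] -2.25 tub [0.5915 0.031 ] -1.63 rel mm [0.55 3.01] deg 0.62 scores -377.6 -7.5
```

View pics/f24.png

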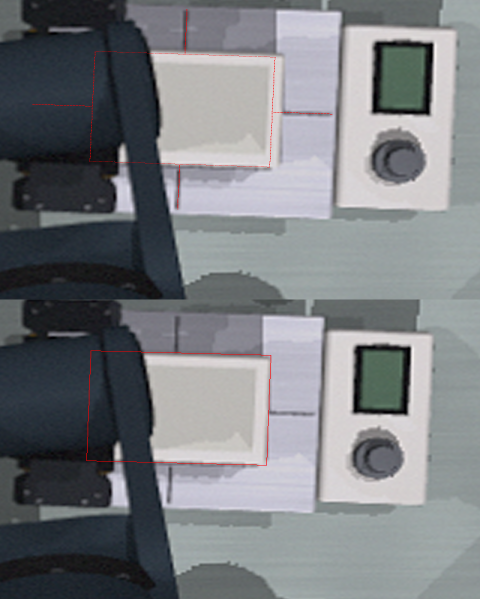

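move_arm --moves '[{"hand": 60, "x": -0.1, "y": 0, "z": 0.0125, "wx": 0, "wy": 0, "wz": 0}, {"hand": 60, "x": -0.1, "y": 0, "z": 0.0125, "wx": 0, "wy": 0, "wz": 0}, {"hand": 60, "x": -0.08, "y": 0, "z": 0.01, "wx": 0, "wy": 0, "wz": 0}]'

```text
time_s: 29.05
position: [0.5947, 0.1085, 0.083]
tcp_rot: [[0.042, 0.999, -0.003], [0.994, -0.042, -0.104], [-0.104, 0.001, -0.995]]
force: [0.1, 2.5, 2.5]
opening: 0.693
```

```bash
cat > look2.py <<'E'
import sys
from prof import *
from rig import bot,vision
s=bot.read_state();print(s['time_s'],np.round(s['position'],4),np.round(s['force'],2))
c=vision.capture('top');np.savez(sys.argv[1],**c);mk,tb=measure(c)
prof(c,mk,tb)
E
python3 look2.py l25.npz
```

```text
29.05 [0.5947 0.1085 0.083 ] [0.06 2.49 2.52]
mark [0.5864 0.0222] -2.25 tub [0.5915 0.0245] -2.14 rel mm [4.98 2.45] deg 0.11 scores -371.7 -4.1
centre lines (min offset mm from assumed)
+x arm [np.float64(0.27), np.float64(-0.03), np.float64(0.01), np.float64(0.48)]
-x arm [np.float64(7.68), np.float64(7.12), np.float64(6.46), np.float64(5.8)]
+y arm [np.float64(-5.93), np.float64(-6.28), np.float64(-5.18), np.float64(-6.87)]
-y arm [np.float64(4.15), np.float64(3.89), np.float64(3.96), np.float64(3.93)]
tub edges: steepest outward fall, mm from half size
+x [(np.float64(-2.75), -23), (np.float64(-3.5), -24), (np.float64(-3.0), -24), (np.float64(-2.5), -24), (np.float64(-2.5), -5), (np.float64(3.75), 0)]
-x [(np.float64(-1.5), -25), (np.float64(-1.25), -25), (np.float64(-1.5), -26), (np.float64(-1.0), -21), (np.float64(2.25), 3), (np.float64(-0.75), -10)]
+y [(np.float64(4.0), 0), (np.float64(-4.5), 1), (np.float64(-5.0), 0), (np.float64(-1.75), 0), (np.float64(1.75), 0), (np.float64(2.5), 0)]
-y [(np.float64(-2.5), -13), (np.float64(-2.0), -12), (np.float64(-1.75), -11), (np.float64(-1.75), -16), (np.float64(-2.25), -15), (np.float64(-2.5), -12)]
```

move_arm --moves '[{"hand": 60, "x": -0.06, "y": 0, "z": 0.006, "wx": 0, "wy": 0, "wz": 0}, {"hand": 60, "x": -0.05, "y": 0, "z": 0.006, "wx": 0, "wy": 0, "wz": 0}]'

```text
time_s: 29.3
position: [0.5944, 0.1057, 0.0828]
tcp_rot: [[0.042, 0.999, -0.004], [0.994, -0.042, -0.104], [-0.104, 0.001, -0.995]]
force: [0.4, 3.9, 3.5]
opening: 0.69
```

```bash
python3 look2.py l26.npz
```

```text
29.3 [0.5944 0.1057 0.0828] [0.41 3.91 3.47]
mark [0.5904 0.0195] -2.25 tub [0.5906 0.0214] -1.64 rel mm [0.15 1.94] deg 0.61 scores -377.6 -3.5
centre lines (min offset mm from assumed)
+x arm [np.float64(-0.07), np.float64(0.11), np.float64(0.34), np.float64(0.04)]
-x arm [np.float64(7.4), np.float64(6.8), np.float64(5.37), np.float64(2.46)]
+y arm [np.float64(-6.73), np.float64(-5.92), np.float64(-6.83), np.float64(-6.36)]
-y arm [np.float64(-0.15), np.float64(-0.27), np.float64(-0.38), np.float64(-0.27)]
tub edges: steepest outward fall, mm from half size
+x [(np.float64(-2.5), -23), (np.float64(-3.0), -25), (np.float64(-2.25), -24), (np.float64(-3.0), -24), (np.float64(-2.25), -4), (np.float64(-2.25), -1)]
-x [(np.float64(-2.0), -27), (np.float64(-1.75), -25), (np.float64(-1.0), -25), (np.float64(-1.75), -19), (np.float64(1.25), 3), (np.float64(-2.25), -11)]
+y [(np.float64(4.75), 1), (np.float64(-1.25), 1), (np.float64(-4.25), 1), (np.float64(1.0), 0), (np.float64(1.75), 0), (np.float64(-4.0), 0)]
-y [(np.float64(-3.25), -12), (np.float64(-3.0), -9), (np.float64(-2.0), -18), (np.float64(-2.5), -14), (np.float64(-2.5), -12), (np.float64(-1.5), -14)]
```

move_arm --moves '[{"hand": 60, "x": -0.05, "y": 0, "z": 0.005, "wx": 0, "wy": 0, "wz": 0}, {"hand": 60, "x": -0.04, "y": 0, "z": 0.004, "wx": 0, "wy": 0, "wz": 0}]'

```text
time_s: 29.55
position: [0.5942, 0.1032, 0.0828]
tcp_rot: [[0.041, 0.999, -0.004], [0.994, -0.042, -0.104], [-0.104, 0.0, -0.995]]
force: [1.0, 5.0, 3.5]
opening: 0.69
```

```bash
python3 look2.py l27.npz
```

```text
29.55 [0.5942 0.1032 0.0828] [1.02 4.99 3.46]
mark [0.5904 0.0192] -2.25 tub [0.5901 0.0193] -1.25 rel mm [-0.28  0.1 ] deg 1.0 scores -382.2 -5.4
centre lines (min offset mm from assumed)
+x arm [np.float64(-0.07), np.float64(0.32), np.float64(0.27), np.float64(0.07)]
-x arm [np.float64(5.97), np.float64(1.89), np.float64(2.78), np.float64(0.35)]
+y arm [np.float64(-6.56), np.float64(-6.84), np.float64(-6.82), np.float64(-6.68)]
-y arm [np.float64(-0.17), np.float64(-0.4), np.float64(-0.35), np.float64(-0.25)]
tub edges: steepest outward fall, mm from half size
+x [(np.float64(-2.25), -22), (np.float64(-2.75), -25), (np.float64(-2.0), -24), (np.float64(-2.25), -25), (np.float64(-5.0), 1), (np.float64(-1.5), -1)]
-x [(np.float64(-2.0), -26), (np.float64(-2.0), -25), (np.float64(-1.75), -24), (np.float64(-2.5), -16), (np.float64(0.25), 4), (np.float64(-3.25), -9)]
+y [(np.float64(3.5), 1), (np.float64(-3.25), 0), (np.float64(-2.75), 0), (np.float64(-5.0), 0), (np.float64(-2.75), 0), (np.float64(-4.0), 0)]
-y [(np.float64(-3.25), -10), (np.float64(-2.0), -12), (np.float64(-2.0), -15), (np.float64(-2.0), -13), (np.float64(-2.0), -10), (np.float64(-0.75), -16)]
```

move_arm --moves '[{"hand": 60, "x": 0.1, "y": 0, "z": -0.01, "wx": 0, "wy": 0, "wz": 0}, {"hand": 60, "x": 0.1, "y": 0, "z": -0.01, "wx": 0, "wy": 0, "wz": 0}, {"hand": 60, "x": 0.1, "y": 0, "z": -0.01, "wx": 0, "wy": 0, "wz": 0}, {"hand": 60, "x": 0.1, "y": 0, "z": -0.01, "wx": 0, "wy": 0, "wz": 0}, {"hand": 60, "x": 0.1, "y": 0, "z": -0.01, "wx": 0, "wy": 0, "wz": 0}, {"hand": 60, "x": 0.15, "y": 0, "z": -0.02, "wx": 0, "wy": 0, "wz": 0}, {"hand": 60, "x": 0.4, "y": 0, "z": -0.04, "wx": 0, "wy": 0, "wz": 0}, {"hand": 60, "x": 0.3, "y": 0, "z": -0.9, "wx": 0, "wy": 0, "wz": 0}, {"hand": 60, "x": 0, "y": 0, "z": -0.9, "wx": 0, "wy": 0, "wz": 0}, {"hand": 30, "x": 0, "y": 0, "z": -0.9, "wx": 0, "wy": 0, "wz": 0}, {"hand": 0, "x": 0, "y": 0, "z": -0.9, "wx": 0, "wy": 0, "wz": 0}, {"hand": 0, "x": 0, "y": -0.4, "z": -0.6, "wx": 0, "wy": 6, "wz": 0}, {"hand": 0, "x": -0.9, "y": -0.9, "z": 0, "wx": 0, "wy": 0, "wz": 0}, {"hand": 0, "x": -0.9, "y": -0.9, "z": 0, "wx": 0, "wy": 0, "wz": 0}, {"hand": 0, "x": -0.9, "y": 0, "z": 0, "wx": 0, "wy": 0, "wz": 0}, {"hand": 0, "x": -0.9, "y": 0, "z": 0, "wx": 0, "wy": 0, "wz": 0}, {"hand": 0, "x": -0.9, "y": 0, "z": 0, "wx": 0, "wy": 0, "wz": 0}]'

```text
time_s: 31.3
position: [0.536, 0.0374, 0.1865]
tcp_rot: [[0.041, 0.999, 0.0], [0.999, -0.041, -0.0], [-0.0, 0.0, -1.0]]
force: [0.7, -0.6, -0.6]
opening: 0.055
```

move_arm --moves '[{"hand": 0, "x": -1, "y": 0, "z": 0, "wx": 0, "wy": 0, "wz": 0}, {"hand": 0, "x": -1, "y": 0, "z": 0, "wx": 0, "wy": 0, "wz": 0}, {"hand": 0, "x": -1, "y": 0, "z": 0, "wx": 0, "wy": 0, "wz": 0}, {"hand": 0, "x": -1, "y": 0, "z": 0, "wx": 0, "wy": 0, "wz": 0}, {"hand": 0, "x": -1, "y": 0, "z": 0, "wx": 0, "wy": 0, "wz": 0}, {"hand": 0, "x": -1, "y": 0, "z": 0, "wx": 0, "wy": 0, "wz": 0}, {"hand": 0, "x": -1, "y": 0, "z": 0, "wx": 0, "wy": 0, "wz": 0}, {"hand": 0, "x": 0, "y": 0, "z": 0, "wx": 0, "wy": 0, "wz": 0}]'

```text
time_s: 32.1
position: [0.5297, -0.1397, 0.1864]
tcp_rot: [[0.045, 0.999, 0.001], [0.999, -0.045, -0.002], [-0.001, 0.001, -1.0]]
force: [0.2, 1.6, -0.7]
opening: 0.006
```

```bash
python3 look2.py l28.npz; python3 zoom.py z28
```

```text
32.1 [ 0.5297 -0.1397  0.1864] [ 0.23  1.55 -0.74]
mark [0.5904 0.0308] -2.25 tub [0.5916 0.0307] -1.92 rel mm [ 1.12 -0.06] deg 0.33 scores -383.3 -8.2
centre lines (min offset mm from assumed)
+x arm [np.float64(1.01), np.float64(0.82), np.float64(0.93), np.float64(1.22)]
-x arm [np.float64(0.75), np.float64(0.87), np.float64(1.17), np.float64(1.22)]
+y arm [np.float64(-0.09), np.float64(0.12), np.float64(0.21), np.float64(0.12)]
-y arm [np.float64(0.33), np.float64(0.32), np.float64(0.54), np.float64(0.34)]
tub edges: steepest outward fall, mm from half size
+x [(np.float64(-2.75), -24), (np.float64(-2.25), -24), (np.float64(-2.75), -24), (np.float64(-2.25), -25), (np.float64(-3.0), -9), (np.float64(-2.5), -8)]
-x [(np.float64(-1.75), -23), (np.float64(-1.5), -24), (np.float64(-1.75), -22), (np.float64(-1.25), -22), (np.float64(-2.0), -19), (np.float64(-2.75), -17)]
+y [(np.float64(-3.0), -13), (np.float64(-2.0), -13), (np.float64(-3.25), -15), (np.float64(-2.5), -13), (np.float64(-1.75), -13), (np.float64(-3.0), -14)]
-y [(np.float64(-2.75), -23), (np.float64(-2.5), -17), (np.float64(-1.75), -18), (np.float64(-1.5), -19), (np.float64(-1.75), -16), (np.float64(-1.5), -12)]
mark [0.5903 0.0334] -2.25 tub [0.5914 0.0306] -2.0 rel mm [ 1.25 -2.82] deg 0.25 scores -383.9 -8.3
```

View pics/z28.png

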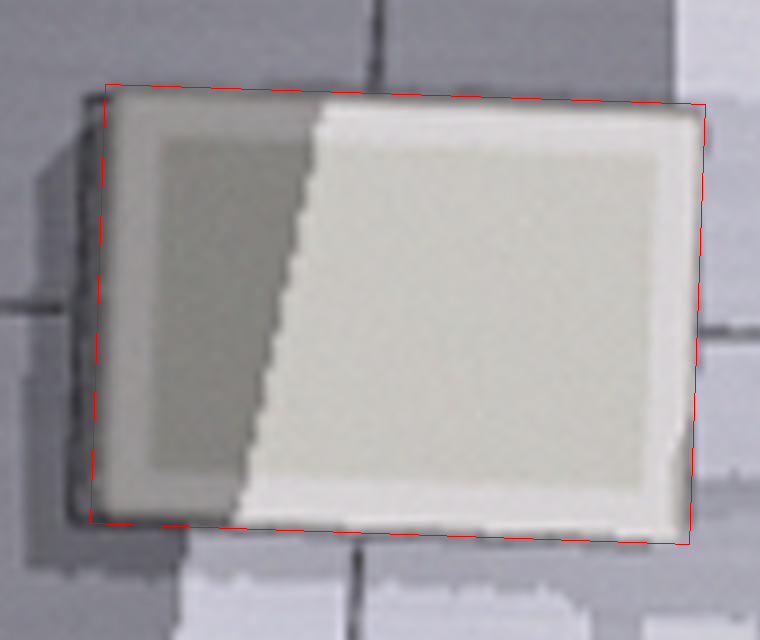

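```bash
python3 - <<'E'
from prof import *
from rig import vision
c=vision.capture('scene');np.savez('s28.npz',**c)
cv2.imwrite('pics/s28.png',cv2.resize(c['image'][120:240,170:370,::-1],None,fx=4,fy=4,interpolation=cv2.INTER_CUBIC))
prof(c,(.5915,.0320,np.radians(-2.25)),(.592,.0308,np.radians(-1.95)))
E
python3 - <<'E'
import sys; sys.path.insert(0,'.')
from h import *
c=dict(np.load('l28.npz'))
cv2.imwrite('pics/k28.png',ortho(c,.067,.49,.59,-.21,-.1,.2)[:,:,::-1])
cv2.imwrite('pics/k0.png',ortho(dict(np.load('top0.npz')),.067,.49,.59,-.21,-.1,.2)[:,:,::-1])
E
```

```text
centre lines (min offset mm from assumed)
+x arm [np.float64(0.24), np.float64(0.4), np.float64(0.15), np.float64(0.41)]
-x arm [np.float64(7.86), np.float64(-3.63), np.float64(-6.71), np.float64(-4.98)]
+y arm [np.float64(-0.16), np.float64(0.26), np.float64(0.07), np.float64(0.26)]
-y arm [np.float64(6.8), np.float64(6.44), np.float64(0.06), np.float64(0.11)]
tub edges: steepest outward fall, mm from half size
+x [(np.float64(4.5), -12), (np.float64(4.5), -12), (np.float64(3.75), -12), (np.float64(3.0), -11), (np.float64(4.75), -6), (np.float64(4.75), -6)]
-x [(np.float64(-3.75), -12), (np.float64(-3.0), -16), (np.float64(-3.5), -18), (np.float64(-4.0), -18), (np.float64(-4.25), -16), (np.float64(-4.75), -8)]
+y [(np.float64(-3.0), -6), (np.float64(-2.0), -5), (np.float64(-1.25), -6), (np.float64(-1.25), -6), (np.float64(-1.0), -8), (np.float64(-0.25), -7)]
-y [(np.float64(-4.75), -9), (np.float64(-4.25), -7), (np.float64(-3.0), -9), (np.float64(-3.25), -9), (np.float64(-3.0), -8), (np.float64(-3.0), -7)]
```

View pics/s28.png

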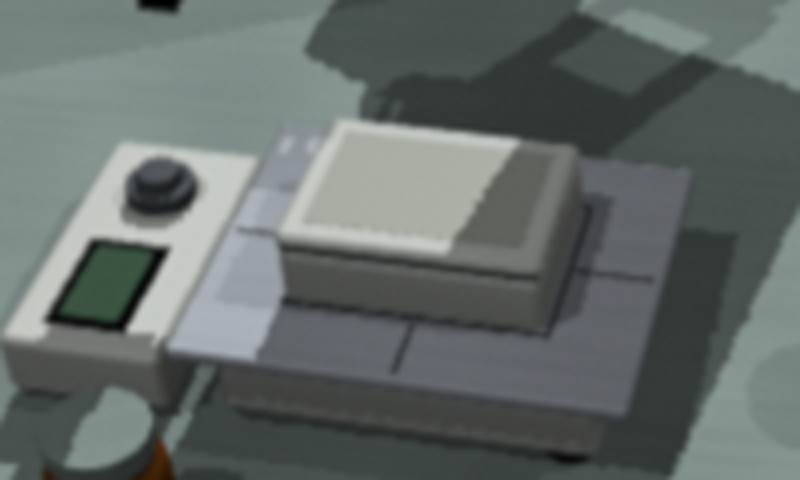

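View pics/k0.png

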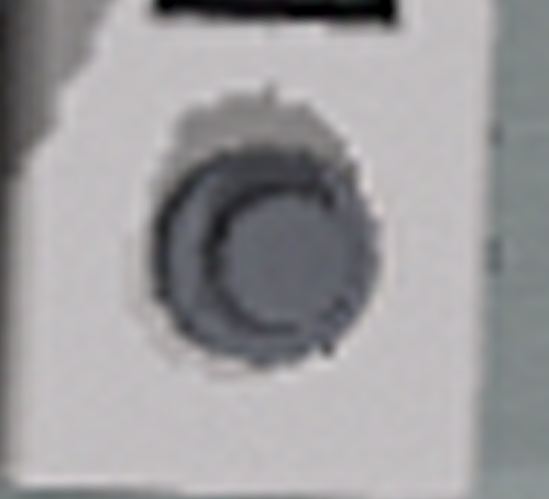

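```bash
python3 -c "
from plan import *
plan((.5385,-.1562,.075),87.75,0)"
```

```text
t 32.25 pos [ 0.5288 -0.1362  0.1861] shift units now-frame [-0.787  0.426  4.445] F [-1.17  1.6   0.51] open 0.003407554438314211
rotvec [-0.05 -0.05 -0.14] shift after turn [-0.785  0.421  4.446]
unit per mm world x,y,z in turned frame: [[0.0016, 0.04, 0.0], [0.04, -0.0016, 0.0], [0.0, 0.0, -0.04]]
```

move_arm --moves '[{"hand": 0, "x": -0.4, "y": 0.2, "z": 0.9, "wx": 0, "wy": 0, "wz": 0}, {"hand": 0, "x": -0.38, "y": 0.22, "z": 0.9, "wx": 0, "wy": 0, "wz": 0}, {"hand": 0, "x": 0, "y": 0, "z": 0.9, "wx": 0, "wy": 0, "wz": 0}, {"hand": 0, "x": 0, "y": 0, "z": 0.8, "wx": 0, "wy": 0, "wz": 0}, {"hand": 0, "x": 0, "y": 0, "z": 0.5, "wx": 0, "wy": 0, "wz": 0}, {"hand": 0, "x": 0, "y": 0, "z": 0.4, "wx": 0, "wy": 0, "wz": 0}, {"hand": 0, "x": 0, "y": 0, "z": 0, "wx": 0, "wy": 0, "wz": 0}, {"hand": 0, "x": 0, "y": 0, "z": 0, "wx": 0, "wy": 0, "wz": 0}]'

```text
time_s: 33.05
position: [0.5391, -0.1569, 0.0767]
tcp_rot: [[0.041, 0.999, 0.001], [0.999, -0.041, -0.0], [-0.0, 0.001, -1.0]]
force: [-0.3, -0.5, -0.1]
opening: 0.006
```

```bash
python3 - <<'E'
from m import *
from plan import *
from rig import vision
plan((.5385,-.1562,.075),87.75,0)
c=vision.capture('scene')
cv2.imwrite('pics/s29.png',cv2.resize(c['image'][110:230,150:350,::-1],None,fx=4,fy=4,interpolation=cv2.INTER_CUBIC))
E
```

```text
t 33.05 pos [ 0.5391 -0.1569  0.0767] shift units now-frame [ 0.025 -0.025  0.067] F [-0.26 -0.49 -0.13] open 0.006132252726698269
rotvec [ 0.04  0.02 -0.11] shift after turn [ 0.025 -0.025  0.067]
unit per mm world x,y,z in turned frame: [[0.0016, 0.04, 0.0], [0.04, -0.0016, 0.0], [0.0, 0.0, -0.04]]
```

View pics/s29.png

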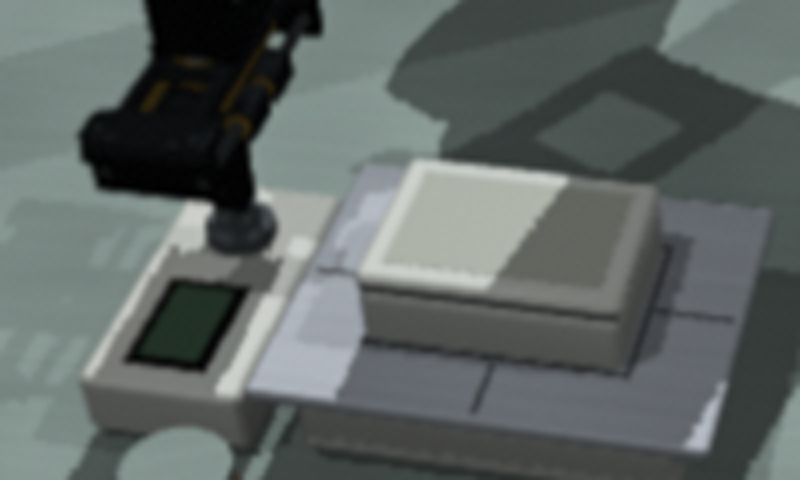

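move_arm --moves '[{"hand": 0, "x": 0, "y": 0, "z": 0.15, "wx": 0, "wy": 0, "wz": 0}, {"hand": 0, "x": 0, "y": 0, "z": 0.12, "wx": 0, "wy": 0, "wz": 0}, {"hand": 0, "x": 0, "y": 0, "z": 0.1, "wx": 0, "wy": 0, "wz": 0}, {"hand": 0, "x": 0, "y": 0, "z": 0.1, "wx": 0, "wy": 0, "wz": 0}, {"hand": 0, "x": 0, "y": 0, "z": 0.1, "wx": 0, "wy": 0, "wz": 0}, {"hand": 0, "x": 0, "y": 0, "z": 0, "wx": 0, "wy": 0, "wz": 0}, {"hand": 0, "x": 0, "y": 0, "z": 0, "wx": 0, "wy": 0, "wz": 0}]'

```text
time_s: 33.8
position: [0.5394, -0.1574, 0.0659]
tcp_rot: [[0.041, 0.999, 0.002], [0.999, -0.041, -0.001], [-0.001, 0.003, -1.0]]
force: [-4.4, 2.8, 26.6]
opening: 0.001
```

```bash
python3 - <<'E'
from m import *
from rig import vision,bot
s=bot.read_state();print(s['time_s'],s['position'],s['force'],s['moment'])
for n in('scene','top'):
    c=vision.capture(n);np.savez(n+'30.npz',**c)
    im=c['image'][120:220,170:300] if n=='scene' else c['image'][200:300,390:510]
    cv2.imwrite(f'pics/{n}30.png',cv2.resize(im[:,:,::-1],None,fx=6,fy=6,interpolation=cv2.INTER_CUBIC))
s=bot.read_state();print(s['time_s'],s['position'],s['force'])
E
```

```text
33.8 [ 0.53941803 -0.15740503  0.06594409] [-4.37662532  2.80064443 26.63191851] [ 0.43917869  0.76948097 -0.00593994]
33.9 [ 0.53940664 -0.15739774  0.06593688] [-5.28299458  2.26724545 25.47672312]
```

View pics/scene30.png

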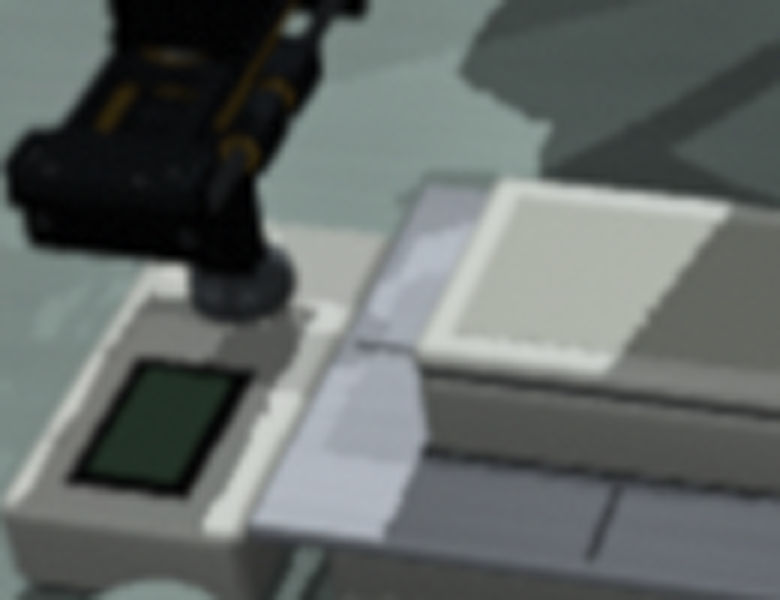

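```bash
python3 - <<'E'
from h import *
for f in('top0.npz','z28.npz','top30.npz','scene0.npz','s28.npz'):
    P=cloud(dict(np.load(f)));x,y,z=P[...,0],P[...,1],P[...,2]
    r=np.hypot(x-.5384,y+.1562)
    print(f,[(a,round(float(np.nanmedian(z[(r>=a/1000)&(r<(a+4)/1000)])),4),int(((r>=a/1000)&(r<(a+4)/1000)).sum())) for a in range(0,36,4)])
P=cloud(dict(np.load('z28.npz')));x,y,z=P[...,0],P[...,1],P[...,2]
m=(z>.0615)&(z<.08)&(np.hypot(x-.538,y+.156)<.03);print('top pts',P[m].mean(0),m.sum(),np.ptp(P[m],0))
m=(z>.055)&(z<.0615)&(np.hypot(x-.538,y+.156)<.035);print('collar',P[m].mean(0),m.sum(),np.ptp(P[m],0))
P=cloud(dict(np.load('s28.npz')));x,y,z=P[...,0],P[...,1],P[...,2]
m=(z>.0615)&(z<.08)&(np.hypot(x-.538,y+.156)<.03);print('scene top pts',P[m].mean(0),m.sum(),np.ptp(P[m],0))
E
```

```text
top0.npz [(0, 0.0703, 10), (4, 0.0703, 28), (8, 0.0702, 46), (12, 0.0644, 60), (16, 0.061, 85), (20, 0.0572, 98), (24, 0.0492, 100), (28, 0.0488, 131), (32, 0.0491, 155)]
z28.npz [(0, 0.5238, 38), (4, 0.5232, 125), (8, 0.5232, 196), (12, 0.5231, 275), (16, 0.5237, 343), (20, 0.5239, 397), (24, 0.5259, 454), (28, 0.5253, 591), (32, 0.5245, 642)]
top30.npz [(0, 0.4079, 25), (4, 0.4076, 71), (8, 0.4074, 139), (12, 0.4067, 172), (16, 0.4056, 225), (20, 0.4031, 306), (24, 0.3985, 394), (28, 0.3934, 428), (32, 0.2598, 569)]
scene0.npz [(0, 0.0708, 5), (4, 0.0711, 14), (8, 0.0694, 37), (12, 0.0655, 50), (16, 0.0608, 52), (20, 0.0545, 88), (24, 0.0496, 52), (28, 0.0497, 53), (32, 0.0498, 83)]
s28.npz [(0, 0.3151, 19), (4, 0.3153, 101), (8, 0.3101, 145), (12, 0.3205, 214), (16, 0.3099, 258), (20, 0.3125, 284), (24, 0.3578, 290), (28, 0.3364, 370), (32, 0.3631, 315)]
top pts [ 0.5384184  -0.1542655   0.06772932] 160 [0.04208672 0.03620055 0.01358983]
collar [ 0.53949114 -0.15068768  0.05973161] 110 [0.04226181 0.04052493 0.00619662]
scene top pts [ 0.54286595 -0.15433156  0.06768331] 116 [0.03269656 0.03984901 0.01294353]
```

move_arm --moves '[{"hand": 0, "x": 0, "y": 0, "z": -0.15, "wx": 0, "wy": 0, "wz": 0}, {"hand": 0, "x": 0, "y": 0, "z": -0.15, "wx": 0, "wy": 0, "wz": 0}, {"hand": 0, "x": 0, "y": 0, "z": -0.3, "wx": 0, "wy": 0, "wz": 0}, {"hand": 0, "x": 0, "y": 0, "z": -0.8, "wx": 0, "wy": 0, "wz": 0}, {"hand": 0, "x": 0, "y": 0, "z": -1, "wx": 0, "wy": 0, "wz": 0}, {"hand": 0, "x": 0, "y": 0, "z": -1, "wx": 0, "wy": 0, "wz": 0}, {"hand": 0, "x": -1, "y": 0, "z": -1, "wx": 0, "wy": 0, "wz": 0}, {"hand": 0, "x": -1, "y": 0, "z": 0, "wx": 0, "wy": 0, "wz": 0}, {"hand": 0, "x": -1, "y": 0, "z": 0, "wx": 0, "wy": 0, "wz": 0}, {"hand": 0, "x": -1, "y": 0, "z": 0, "wx": 0, "wy": 0, "wz": 0}, {"hand": 0, "x": -1, "y": 0, "z": 0, "wx": 0, "wy": 0, "wz": 0}, {"hand": 0, "x": -1, "y": 0, "z": 0, "wx": 0, "wy": 0, "wz": 0}, {"hand": 0, "x": 0, "y": 0, "z": 0, "wx": 0, "wy": 0, "wz": 0}, {"hand": 0, "x": 0, "y": 0, "z": 0, "wx": 0, "wy": 0, "wz": 0}]'

```text
time_s: 35.3
position: [0.5317, -0.3067, 0.1713]
tcp_rot: [[0.043, 0.999, -0.002], [0.999, -0.043, 0.002], [0.002, -0.002, -1.0]]
force: [-0.3, 0.4, -0.8]
opening: 0.003
```

```bash
python3 look2.py l31.npz; python3 - <<'E'
from h import *
c=dict(np.load('l31.npz'));cv2.imwrite('pics/t31.png',c['image'][:,:,::-1])
P=cloud(c);x,y,z=P[...,0],P[...,1],P[...,2];r=np.hypot(x-.5384,y+.1562);print('key z',np.nanmedian(z[r<.01]))
E
```

```text
35.3 [ 0.5317 -0.3067  0.1713] [-0.25  0.4  -0.77]
mark [0.5903 0.0329] -2.25 tub [0.5914 0.0306] -1.96 rel mm [ 1.23 -2.31] deg 0.29 scores -386.0 -8.8
centre lines (min offset mm from assumed)
+x arm [np.float64(-1.13), np.float64(-1.37), np.float64(-1.24), np.float64(-0.92)]
-x arm [np.float64(-1.46), np.float64(-0.84), np.float64(-0.03), np.float64(-0.58)]
+y arm [np.float64(0.15), np.float64(0.24), np.float64(0.43), np.float64(0.14)]
-y arm [np.float64(0.78), np.float64(0.57), np.float64(0.73), np.float64(0.65)]
tub edges: steepest outward fall, mm from half size
+x [(np.float64(-2.5), -20), (np.float64(-2.0), -8), (np.float64(-2.5), -9), (np.float64(-2.0), -10), (np.float64(-3.0), -8), (np.float64(-2.5), -8)]
-x [(np.float64(-1.75), -20), (np.float64(-1.75), -22), (np.float64(0.5), 16), (np.float64(-2.75), -17), (np.float64(-2.0), -15), (np.float64(-2.75), -17)]
+y [(np.float64(-2.75), -12), (np.float64(-2.0), -12), (np.float64(-3.25), -13), (np.float64(-2.5), -13), (np.float64(-1.75), -12), (np.float64(-3.0), -13)]
-y [(np.float64(-2.0), -16), (np.float64(-2.25), -12), (np.float64(-1.75), -16), (np.float64(-1.75), -17), (np.float64(-2.0), -14), (np.float64(-1.5), -11)]
key z 0.06986986673778461
```

View pics/t31.png

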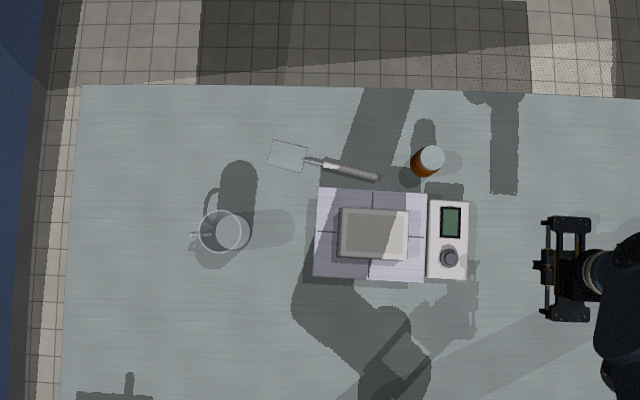

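```bash
python3 -c "
from rig import order
print(order.hand_in())"
```

```text
the job is handed in; nothing more can be done
None
```

The tub is in the engraved frame, and the key was then pressed down and released. I handed in at about 35 s of the 72 s allowed; no verdict was reported.

**How it was done:** I slid the tub with slow taps low on its sides, from +y, −x, +x, −y and finally a small corrective one from +y. The force readings taken between taps peaked at about 6 N. I then pressed the key at its centre with the shut fingers.

**Last checks (top camera, tub against mark):**
- **Tub position:** about +0.5 mm in x, −1.4 mm in y, and 0.3° off square.
- **Tub after the key press:** it had not moved.
- **Bystanders:** the jug, jar and spatula looked unmoved.
- **Gripper:** it was well clear of everything.

**Where the checks disagreed:**
- **y offset:** the profiles of the centre lines and lid edges gave about −1.4 mm, the automatic depth fit scattered from 0 to −2.8 mm, and the scene camera gave about −0.5 mm. I took it as within about 1.5 mm and did not tap again.
- **Key height:** the cameras put the key top at about 70–71 mm, not the stated 67 mm. The press stopped with the tool at 66 mm under about 26 N, which fits the full 5 mm of travel. I could not read the travel directly. Afterwards the key measured about 70 mm, so it had come back up.

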